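Vent and remove the pressure cap of a rinsing tank

ROBOT

A 6-joint arm with a two-finger parallel gripper is mounted at the origin on the work surface. World frame = base frame: x ahead of the robot, y to its left, z up, the work surface at z = 0. Lengths are in mm, angles in degrees, forces in N, time in s.
With the tool pointing down it reaches from about 350 to 850 mm from the base axis. Payload 8.1 kg.
Tool frame: the origin (TCP) lies on the mounting face of the last link; the fingertips stand 173 mm ahead of it and the grasp point (between the pads) lies 155 mm ahead of it; z points along the fingers, y is the direction in which the jaws open and shut (so a half turn about z gives the same grasp; the last joint's range is limited). The gripper opens to 85 mm and grips with 20 to 120 N. Pads are 22 mm wide; open, the fingers measure 114 mm over their backs; the gripper's body (76 mm by 85 mm) begins 54 mm behind the grasp point. The pads swing forward as they close: fully open they stand 13 mm farther back than shut.
Start: joints at [61.455, 7.471, 85.268, -0, 87.261, -4.893], TCP at [240.686, 549.616, 404.692] pointing down, gripper open.
Joint ranges: [-169.43, 169.43], [-51.17, 129.36], [1.28, 143.12], [-76.62, 256.62], [0, 156.53], [-152.29, 152.29]. Speed limits (degrees/s): [136.94, 136.94, 159.86, 180, 180, 180].

INTERFACE

Orientations are given as [roll, pitch, yaw] about the fixed x, y, z axes, in that order (R = Rz(yaw) Ry(pitch) Rx(roll)).
In Python, from bench import * gives the robot as it stands.
- The arm moves only by the shell command python3 -m jog 'ROWS' [FORCE]. ROWS is JSON, a list of rows, each an object of numbers: "tx", "ty", "tz": the shift along the tool's x, y, z as a fraction of full scale; "ax", "ay", "az": the turn, a rotation vector about the tool's x, y, z as a fraction of full scale; "hand": the opening, from 0 (shut) to 1 (fully open). A call has 1 to 5 rows; each row is the pose to reach, as a shift and turn from the pose commanded when the call began, along the tool's axes at that moment; what a row does not reach only later rows make up. Full scale, the value 1, is 150 mm for a shift and 45 degrees for a turn. A row lasts 1/12 s, in which the tool goes at most 41.7 mm and 7.16 degrees, less where a joint would pass 70% of its speed; a pose out of reach is approached as far as the arm can. A call with a number of a shift or a turn outside -1 to 1 is refused whole. A call with a gripper value outside its range is refused whole. The fingers move at their own pace and stop on an object; FORCE is the grip in N (left out, the last holds). Time passes only in rows, so rows that repeat a pose let the fingers close. It gives the time, the measured TCP pose, the force and the opening at its end, in the units of the state.
- sense(): the state, without advancing time (a new reading comes with each control period).
- snapshot(name): name is "side" or "top"; returns a dict with "pixels" (480x640x3 uint8, red, green, blue), "z_map" (480x640 float32, mm along the optical axis (not along the pixel's ray), 0 where there is no reading), "intrinsics" (3x3 intrinsics, pixels), "R" (3x3) and "t" (3): a world point X has camera coordinates R X + t. Camera axes: x right, y down, z forward; pixel columns grow to the right and rows downward; lengths in mm; the calibration is good to about 2 mm. A picture is of the moment at which its call begins.
- hand_in(): hands the job in, once; it reports no verdict.
The state is a dict: "time": time; "joint_pos": joint angles; "qd": joint speeds; "joint_efforts": joint torques, N m; "tool_pos": TCP position; "tcp_rot": TCP orientation; "ft_force": force on the tool from outside, world axes, zero at the start; "wrist_torque": the same for the moment, N m; "finger_gap": finger opening in mm.
Only numpy, scipy, OpenCV 4.12 (cv2) and the standard library are available. Lean on these libraries where they do the work, as an engineer would, in place of code of your own. Each camera call takes 0.05 s, during which the arm holds its last target.

TASK

Take the red cap off the steel pressure tank: turn it counter-clockwise without pressing it down to its first stop, where the vent catch opens, and hold it there for a full second, then press it down gently against its spring, turn it on past that stop to the release, and lift it off. Set it down gently, standing upright, in the blue parts tray and let go. Feel for the stops with a light touch and never force the cap, and leave the pot, the screwdriver and the hammer alone.

Things in the scene. Friction and masses are not known exactly. Their poses are not given: they have to be found in the camera images.
- tank: stainless pressure tank fixed to the bench: drum 170 mm across, a red carrying loop on its +y and -y sides (104 mm out), a neck in the middle of its top. Origin: centre of its underside, on the bench; its z, up, is the cap's turning axis. Its x, marked by a red dot on the shoulder either side of the neck, shows roughly the line of the slot in the neck that lets the cap's lugs out.
- cap: red bayonet cap, 0.1 to 0.16 kg, in the tank's neck. Origin: centre of the underside of its stem, 150 mm above the tank's origin when shut; z up. Brass stem 23 mm across to 16.5 mm above the origin, red disc 54 mm across from there to 21.5 mm. Shut, the disc stands 6.5 mm above the rim and the cap's x points 1.20 to 1.30 rad clockwise (from above) of the tank's x.
- tray: blue open parts tray fixed to the bench, 168 (x) by 138 (y) by 25 mm high, walls 4 mm, inner floor 4 mm above its origin. Origin: centre of its underside. The cap stands on its stem in it. It lies on one side of the tank, the pot on the other.
- pot: loose steel pot 148 mm across, 95 mm high, with one red handle on its +x side reaching 108 mm from the centre; bystander. Origin: centre of its underside.
- driver: loose red-handled screwdriver lying on the bench beyond the tank; bystander. Origin: its underside, about mid-length.
- hammer: loose wooden-handled hammer lying on the bench beyond the tank; bystander. Origin: its underside, about mid-length.
- rim (a point): centre of the top of the tank's neck (58 mm across), 160 mm above the tank's origin. It holds a 5 mm plate with a round hole for the stem and the slot, set only roughly to the dots: slot and stops lie up to 0.2 rad off either way, to be found by feel. Under it a spring pushes the cap up: 6 N when shut, 1 N more per mm down.
- slot (a point): between the neck and the dot on the tank's +x side, 14.5 mm from the axis, at rim height. End stop: kept down and turned on, the cap stops dead with its x along the tank's x (within 0.25 rad), lugs under the slot; let up there, the spring lifts it about 4 mm and it comes straight out, free once risen 15 mm (about 1 mm of play; lugs pass within 0.05 rad of the slot).
- bar (a point): top centre of the cap's red grip bar, 45.5 mm above the cap's origin. The bar lies along the cap's x: 50 mm long, 14 mm wide, 24 mm high, standing on the disc; white dash on its +x end. Axes as the cap's.
- lugs (a point): 5 mm above the cap's origin, on its axis: top of its two lugs (a bar along the cap's x, 40 mm tip to tip, 7 mm wide, 5 mm high). First stop: turned counter-clockwise unpressed, they push the catch's 4 mm deep tabs until it stops dead, 0.6 to 0.9 rad before the end stop. To pass under push the cap 4.5 to 6 mm down (11 to 12 N); at 6.5 mm the disc lands hard on the rim.
- catch (a joint): vent catch in the neck, which is the first stop: shows as two yellow stubs on the neck, 13 mm below its rim. 0 shut; the cap's lugs push it lightly (0.03 N m) round counter-clockwise to 0.10 rad, where it stops dead and is open; it stays where it is pushed.
Things that resemble listed ones, but are neither listed nor needed, are in the scene too. What is shaped like the cap but black or pink is not meant.

How it is judged:
By the outcome, as a careful person would: the job done as asked, in the order asked, and still so for the second after the job is handed in, with the robot touching nothing.
It also fails if it takes over 72 s, if anything falls off the work surface, if the arm or the gripper's body presses on something with over 40 N, if the wrist force passes 120 N, or if a joint passes its speed limit or range.

## Working session

There is one attempt and no reset: what is moved stays moved. The work goes in short steps, Python scripts to look and compute and a shell command to move; the robot and the scene stay as the last step left them, time stands still between calls to the robot, and variables do not carry over. Pictures are saved under pics/ and viewed, and the job is handed in when it is done.

```bash
ls; mkdir -p pics; python3 - <<'E'
from bench import *
import cv2,numpy as np
print(sense())
for n in("side","top"):
    s=snapshot(n); cv2.imwrite(f"pics/{n}0.png",s["pixels"][:,:,::-1]); np.savez(f"{n}0.npz",**s); print(n,s["intrinsics"],s["R"],s["t"])
E
```

```text
pics
{'time': 0.0, 'joint_pos': array([ 6.14534280e+01,  7.51641160e+00,  8.53299883e+01, -3.31061061e-04,
        8.72619548e+01, -4.89356758e+00]), 'qd': array([-0.04363728,  0.06977219,  0.05704309,  0.11022262,  0.01817221,
       -0.00123944]), 'joint_efforts': array([ 2.07220305e-04, -5.69396818e+01, -5.00554240e+01, -3.76850421e-04,
        1.50344730e-02, -3.11872998e-05]), 'tool_pos': array([240.59192307, 549.39669384, 403.62374546]), 'tcp_rot': array([-1.79892012e+02, -8.91375791e-03,  1.56347003e+02]), 'ft_force': array([-0.24066879, -0.65344068, -0.08038968]), 'wrist_torque': array([-0.00966324, -0.00306469,  0.00627385]), 'finger_gap': 85.41953798284835}
side [[507.18876771   0.         313.46490165]
 [  0.         507.18876771 235.70393412]
 [  0.           0.           1.        ]] [[ 0.80731648 -0.59011029 -0.00315362]
 [-0.39947647 -0.54256567 -0.7389459 ]
 [ 0.43434853  0.597823   -0.67375739]] [-525.01602657  340.88657935  688.16874087]
top [[502.55501286   0.         318.18219525]
 [  0.         502.55501286 241.30660356]
 [  0.           0.           1.        ]] [[-0.02915929 -0.99920367  0.02723532]
 [-0.99457725  0.02628154 -0.10062495]
 [ 0.09982904 -0.03002179 -0.99455159]] [  -7.11464057  621.40689238 1198.72133813]
```

View pics/side0.png

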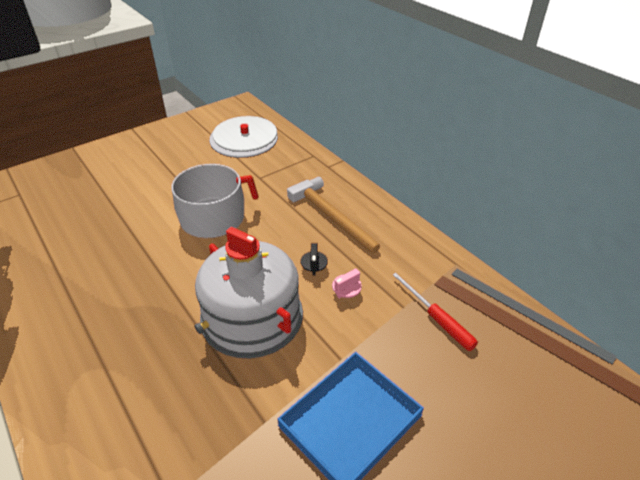

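View pics/top0.png

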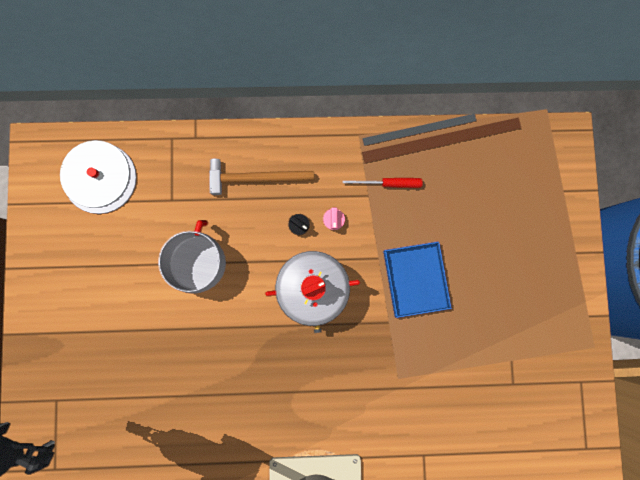

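The tank with the red cap is at top (313,288) and side (243,245). The look-alikes are a black one at top (299,224) and a pink one at (334,219). The tray is at top (417,280) and the pot at (192,262). Next I'll enlarge the tank.

```bash
cat > h.py <<'E'
import numpy as np,cv2
def world(s,u,v,z=None,d=None):
    K=s["intrinsics"];R=s["R"];t=s["t"]
    r=np.linalg.solve(K,np.array([u,v,1.0]))
    c=-R.T@t
    if d is not None: return R.T@(r*d-t)
    w=R.T@r
    return c+w*(z-c[2])/w[2]
def proj(s,X):
    p=s["intrinsics"]@(s["R"]@np.asarray(X,float)+s["t"]); return p[:2]/p[2]
def crop(s,u0,v0,w,h,k,name):
    cv2.imwrite(name,cv2.resize(s["pixels"][v0:v0+h,u0:u0+w,::-1],None,fx=k,fy=k,interpolation=cv2.INTER_CUBIC))
E
python3 - <<'E'
from h import *
s=np.load("top0.npz");crop(s,263,240,100,100,6,"pics/topc.png")
s2=np.load("side0.npz");crop(s2,185,220,130,130,4.6,"pics/sidec.png")
# neck/tank cloud
for n,s in(("top",s),("side",s2)):
    K=s["intrinsics"];z=s["z_map"];v,u=np.nonzero(z>0);d=z[v,u]
    P=(np.linalg.solve(K,np.vstack([u,v,np.ones_like(u)]))*d).T
    W=(P-s["t"])@s["R"]
    px=s["pixels"][v,u].astype(int)
    red=(px[:,0]>120)&(px[:,1]<70)&(px[:,2]<70)
    m=red&(W[:,2]>150)&(W[:,2]<230)&(W[:,0]>250)&(abs(W[:,1])<300)
    w=W[m];print(n,len(w),w.min(0),w.max(0),np.median(w,0))
    b=w[w[:,2]>190];print("bar",len(b),b.mean(0),b[:,2].max())
    # tray
    bl=(px[:,2]>120)&(px[:,0]<70)&(W[:,0]>200)&(W[:,0]<800)&(abs(W[:,1])<500)&(W[:,2]>-10)&(W[:,2]<60)
    w=W[bl];f=w[w[:,2]<12];t=w[w[:,2]>20];print("floor",np.median(f,0)); print("rim",t.min(0),t.max(0))
    print(cv2.minAreaRect(t[:,:2].astype(np.float32)))
E
```

```text
top 421 [482.82315628 -29.79909063 166.17379123] [532.44868465  19.65601932 199.10758445] [506.66794129  -5.52749595 172.61045965]
bar 134 [506.45139872  -3.30518332 194.70949175] 199.10758444627268
floor [ 519.52729869 -270.96904508    3.83421532]
rim [ 431.40939984 -343.42973053   20.00374022] [ 612.47216038 -188.20267697   30.88302015]
((522.3650512695312, -265.9158630371094), (166.0631561279297, 138.60980224609375), 7.496155738830566)
side 532 [482.06115871 -33.32129616 164.48389028] [528.11059403  16.06889995 196.33561292] [502.65139368 -14.70783035 174.82150829]
bar 79 [505.36141304  -8.83444822 192.63715116] 196.33561291574443
floor [ 581.64438242 -254.05238263    3.01427045]
rim [ 432.48614994 -342.44106068   20.03239288] [ 613.32262812 -189.06051533   27.84038124]
((522.7277221679688, -266.9141540527344), (166.8549041748047, 135.98870849609375), 7.4065399169921875)
```

View pics/topc.png

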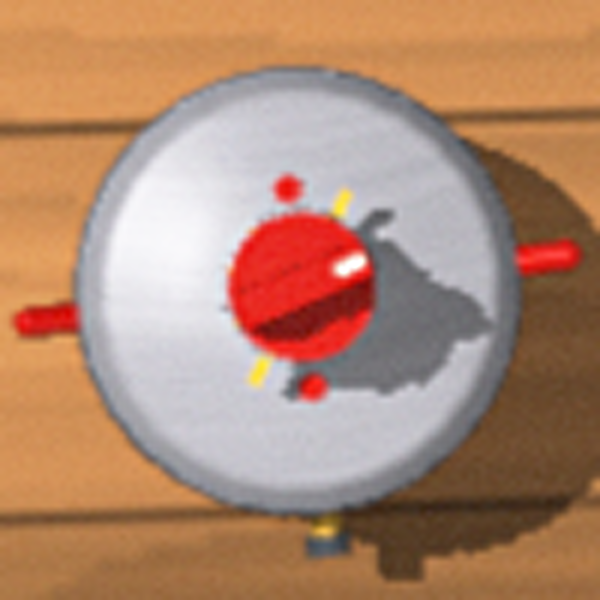

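View pics/sidec.png

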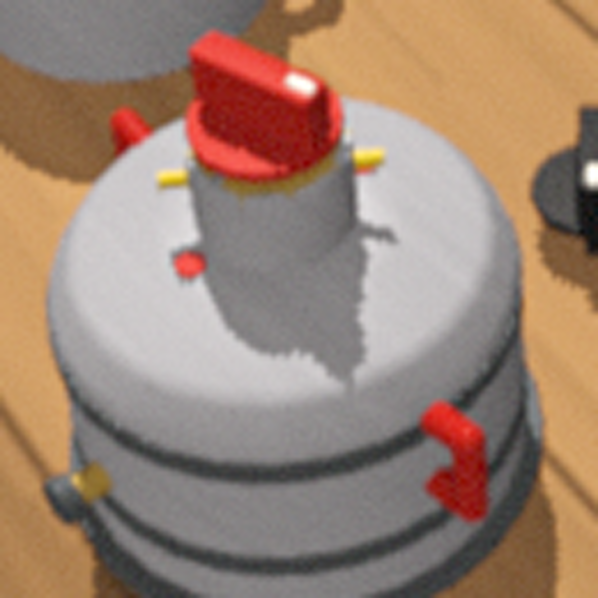

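Confirmed: the red cap sits in the neck, with its white dash at the right end of the bar at crop (350,265). The red dots are at crop (288,189) and (313,387), and the loops at (545,257) and (48,320).

```bash
python3 - <<'E'
from h import *
s=np.load("top0.npz");s2=np.load("side0.npz")
f=lambda x,y:((x+.5)/6-.5+263,(y+.5)/6-.5+240)
def at(s,u,v):
    return world(s,u,v,d=float(np.median(s["z_map"][int(round(v)),int(round(u))])))
for p in [(288,189),(313,387),(545,257),(48,320),(350,265)]: print(p,at(s,*f(*p)))
D=[at(s,*f(288,189)),at(s,*f(313,387))];v=D[0]-D[1];print("dot mid",(D[0]+D[1])/2,np.degrees(np.arctan2(v[1],v[0])),np.hypot(*v[:2]))
for n,s in(("top",s),("side",s2)):
    K=s["intrinsics"];z=s["z_map"];v,u=np.nonzero(z>0);d=z[v,u]
    W=((np.linalg.solve(K,np.vstack([u,v,np.ones_like(u)]))*d).T-s["t"])@s["R"]
    px=s["pixels"][v,u].astype(int)
    near=(np.hypot(W[:,0]-506,W[:,1]+4)<40)
    b=W[near&(W[:,2]>191)&(W[:,2]<200)]
    print(n,len(b),cv2.minAreaRect(b[:,:2].astype(np.float32)),b[:,2].mean())
    dk=W[near&(W[:,2]>167)&(W[:,2]<175)]; print(" disc",len(dk),cv2.minEnclosingCircle(dk[:,:2].astype(np.float32)),np.median(dk[:,2]))
    wh=W[near&(px.min(1)>170)&(W[:,2]>185)];print(" white",len(wh),wh.mean(0) if len(wh) else 0)
    for lo,hi in((30,60),(60,90),(20,100)):
        t=W[(np.hypot(W[:,0]-506,W[:,1]+4)<92)&(W[:,2]>lo)&(W[:,2]<hi)]
        if len(t)>20:
            A=np.c_[2*t[:,:2],np.ones(len(t))];q=np.linalg.lstsq(A,(t[:,:2]**2).sum(1),rcond=None)[0];print(" drum",lo,hi,len(t),q[:2],np.sqrt(q[2]+q[0]**2+q[1]**2))
# top silhouette: drum
E
```

```text
(288, 189) [544.84023558  -2.5332389  124.76525576]
(313, 387) [470.97731393  -9.81525596 123.79719698]
(545, 257) [ 517.15818575 -100.6982169    97.47253251]
(48, 320) [498.67964208  89.50217243 103.18182083]
(350, 265) [514.70961782 -22.54523996 196.08632761]
dot mid [507.90877475  -6.17424743 124.28122637] 5.6304962092951385 74.22101432509486
top 154 ((507.7145080566406, -6.195339202880859), (13.769006729125977, 49.33963394165039), 21.535049438476562) 194.91209432832238
 disc 312 ((507.8588562011719, -6.301673889160156), 26.84217643737793) 171.07364620743093
 white 10 [514.61964958 -22.09126453 196.03041678]
 drum 60 90 36 [507.66120164  -6.64473362] 85.68841651186479
 drum 20 100 289 [506.93098178  -6.09420357] 85.11657789061653
side 224 ((508.8868713378906, -6.025484085083008), (15.864727973937988, 49.96751403808594), 20.105270385742188) 193.78315620745107
 disc 360 ((508.8284606933594, -6.545826435089111), 27.371065139770508) 170.13408331471413
 white 16 [515.27517394 -22.10171661 194.92415752]
 drum 30 60 1060 [509.13166969  -4.317821  ] 85.86886184036986
 drum 60 90 1039 [509.33999261  -5.14698938] 85.15586219048885
 drum 20 100 3030 [509.41699275  -4.4525722 ] 85.52943984513469
```

Axis ≈ (508.2, -6.1), tank yaw ≈ 5.6°, and the cap's x is at ≈ -68.5°, which is 74° clockwise of the tank's x as expected. The bar top measures 195 against 195.5 expected. The tray is at (522.5, -266.4), yaw 7.5°. A grasp at tool yaw 111.5° leaves room to turn counter-clockwise (j6 from -23 to -111).

```bash
R='[{"tx":-0.78,"ty":-0.669},{"tx":-0.78,"ty":-0.669},{"tx":-0.78,"ty":-0.669},{"tx":-0.78,"ty":-0.669}]'; python3 -m jog '[{"tx":-0.78,"ty":-0.669},{"tx":-0.78,"ty":-0.669},{"tx":-0.78,"ty":-0.669},{"tx":-0.78,"ty":-0.669}]'; python3 -m jog '[{"tx":-0.78,"ty":-0.669},{"tx":-0.78,"ty":-0.669},{"tx":-0.78,"ty":-0.669},{"tx":-0.78,"ty":-0.669}]';  python3 -m jog '[{"tx":-0.78,"ty":-0.669},{"tx":-0.78,"ty":-0.669},{"tx":-0.78,"ty":-0.669},{"tx":-0.78,"ty":-0.669}]'
```

```text
invalid input at $[0]: expected keys tx, ty, tz, ax, ay, az, hand
invalid input at $[0]: expected keys tx, ty, tz, ax, ay, az, hand
invalid input at $[0]: expected keys tx, ty, tz, ax, ay, az, hand
```

```bash
python3 -m jog '[{"tx":-0.78,"ty":-0.669,"tz":0,"ax":0,"ay":0,"az":0,"hand":1},{"tx":-0.78,"ty":-0.669,"tz":0,"ax":0,"ay":0,"az":0,"hand":1},{"tx":-0.78,"ty":-0.669,"tz":0,"ax":0,"ay":0,"az":0,"hand":1},{"tx":-0.78,"ty":-0.669,"tz":0,"ax":0,"ay":0,"az":0,"hand":1}]'
```

```text
time: 0.43
tool_pos: [308.2, 408.3, 403.9]
tcp_rot: [-179.9, 0.0, 156.3]
ft_force: [0.2, -0.3, 0.0]
finger_gap: 85.0
```

```bash
python3 -m jog '[{"tx":-0.78,"ty":-0.669,"tz":0,"ax":0,"ay":0,"az":0,"hand":1},{"tx":-0.78,"ty":-0.669,"tz":0,"ax":0,"ay":0,"az":0,"hand":1},{"tx":-0.78,"ty":-0.669,"tz":0,"ax":0,"ay":0,"az":0,"hand":1},{"tx":-0.78,"ty":-0.669,"tz":0,"ax":0,"ay":0,"az":0,"hand":1}]'; python3 -m jog '[{"tx":-0.78,"ty":-0.669,"tz":0,"ax":0,"ay":0,"az":0,"hand":1},{"tx":-0.78,"ty":-0.669,"tz":0,"ax":0,"ay":0,"az":0,"hand":1},{"tx":-0.78,"ty":-0.669,"tz":0,"ax":0,"ay":0,"az":0,"hand":1},{"tx":-0.78,"ty":-0.669,"tz":0,"ax":0,"ay":0,"az":0,"hand":1}]'; python3 -m jog '[{"tx":-0.78,"ty":-0.669,"tz":0,"ax":0,"ay":0,"az":0.25,"hand":1},{"tx":-0.78,"ty":-0.669,"tz":0,"ax":0,"ay":0,"az":0.5,"hand":1},{"tx":-0.78,"ty":-0.669,"tz":0,"ax":0,"ay":0,"az":0.75,"hand":1},{"tx":-0.78,"ty":-0.669,"tz":0,"ax":0,"ay":0,"az":0.997,"hand":1},{"tx":-0.78,"ty":-0.669,"tz":0,"ax":0,"ay":0,"az":0.997,"hand":1}]'
```

```text
time: 0.77
tool_pos: [375.2, 269.2, 404.3]
tcp_rot: [-179.9, 0.0, 156.3]
ft_force: [0.5, 0.1, 0.9]
finger_gap: 85.6
time: 1.1
tool_pos: [442.1, 130.1, 404.5]
tcp_rot: [-180.0, 0.0, 156.3]
ft_force: [0.2, 0.1, 0.7]
finger_gap: 85.2
time: 1.52
tool_pos: [509.6, -10.5, 404.1]
tcp_rot: [-179.9, 0.1, 119.9]
ft_force: [0.5, 0.9, 0.1]
finger_gap: 85.5
```

```bash
python3 -m jog '[{"tx":0,"ty":0,"tz":0,"ax":0,"ay":0,"az":0,"hand":1},{"tx":0,"ty":0,"tz":0,"ax":0,"ay":0,"az":0,"hand":1},{"tx":0,"ty":0,"tz":0,"ax":0,"ay":0,"az":0,"hand":1}]'; python3 -c "
from bench import *; s=sense(); print(s['tool_pos'],s['tcp_rot'],s['wrist_torque'],s['ft_force'])"
```

```text
time: 1.77
tool_pos: [508.0, -5.2, 404.4]
tcp_rot: [-180.0, -0.0, 120.8]
ft_force: [0.4, -0.1, 0.7]
finger_gap: 85.4
[508.03908248  -5.1612942  404.41822347] [-1.79977563e+02 -3.45142775e-02  1.20831430e+02] [ 0.00912107  0.03271775 -0.02523803] [ 0.38134507 -0.06180318  0.72897195]
```

```bash
python3 -m jog '[{"tx":-0.006,"ty":-0.002,"tz":0.1,"ax":0,"ay":0,"az":0.1,"hand":1},{"tx":-0.006,"ty":-0.002,"tz":0.2,"ax":0,"ay":0,"az":0.207,"hand":1},{"tx":-0.006,"ty":-0.002,"tz":0.28,"ax":0,"ay":0,"az":0.207,"hand":1},{"tx":-0.006,"ty":-0.002,"tz":0.28,"ax":0,"ay":0,"az":0.207,"hand":0.6},{"tx":-0.006,"ty":-0.002,"tz":0.28,"ax":0,"ay":0,"az":0.207,"hand":0.6}]' 40
python3 -m jog '[{"tx":0,"ty":0,"tz":0,"ax":0,"ay":0,"az":0,"hand":0.6},{"tx":0,"ty":0,"tz":0,"ax":0,"ay":0,"az":0,"hand":0.6}]'
python3 - <<'E'
from bench import *
from h import *
s=sense();print(s['tool_pos'],s['tcp_rot'],s['wrist_torque'],s['ft_force'])
a=snapshot("side");crop(a,165,140,160,160,3.7,"pics/s1.png")
a=snapshot("top");crop(a,263,240,100,100,6,"pics/t1.png")
E
```

```text
time: 2.18
tool_pos: [508.1, -6.0, 362.0]
tcp_rot: [-179.9, -0.1, 111.5]
ft_force: [0.1, 0.4, 0.7]
finger_gap: 63.6
time: 2.35
tool_pos: [508.8, -6.5, 363.8]
tcp_rot: [179.9, 0.0, 111.3]
ft_force: [0.5, -0.5, 0.6]
finger_gap: 51.5
[508.84061396  -6.53582096 363.8298215 ] [1.79917029e+02 4.27992751e-02 1.11348867e+02] [-0.00671304 -0.01072098  0.04545757] [ 0.54574741 -0.49659075  0.57640789]
```

View pics/s1.png

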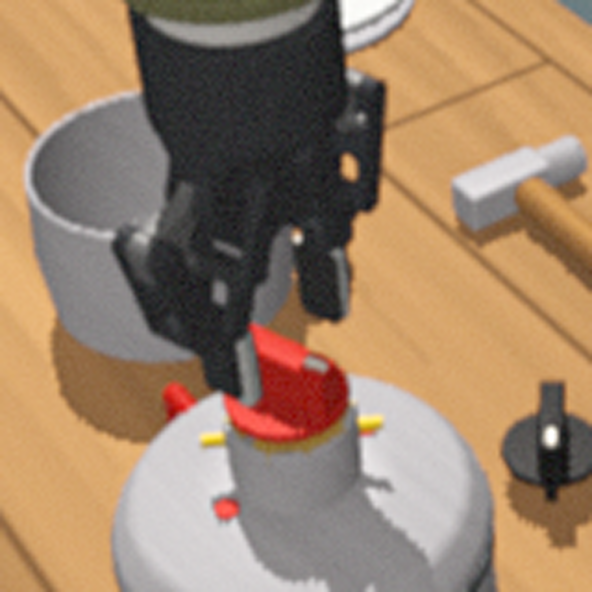

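The pads straddle the bar, near crop (245,375) and (325,300), and clear the disc. Going down and closing.

```bash
python3 -m jog '[{"tx":0,"ty":0,"tz":0.05,"ax":0,"ay":0,"az":0,"hand":0.6},{"tx":0,"ty":0,"tz":0.098,"ax":0,"ay":0,"az":0,"hand":0.6},{"tx":0,"ty":0,"tz":0.098,"ax":0,"ay":0,"az":0,"hand":0.6},{"tx":0,"ty":0,"tz":0.098,"ax":0,"ay":0,"az":0,"hand":0.3},{"tx":0,"ty":0,"tz":0.098,"ax":0,"ay":0,"az":0,"hand":0.2}]' 40
python3 -m jog '[{"tx":0,"ty":0,"tz":0,"ax":0,"ay":0,"az":0,"hand":0.2},{"tx":0,"ty":0,"tz":0,"ax":0,"ay":0,"az":0,"hand":0.1},{"tx":0,"ty":0,"tz":0,"ax":0,"ay":0,"az":0,"hand":0},{"tx":0,"ty":0,"tz":0,"ax":0,"ay":0,"az":0,"hand":0}]' 40
python3 -m jog '[{"tx":0,"ty":0,"tz":0,"ax":0,"ay":0,"az":0,"hand":0},{"tx":0,"ty":0,"tz":0,"ax":0,"ay":0,"az":0,"hand":0}]' 40
python3 - <<'E'
from bench import *
from h import *
s=sense();print(s['tool_pos'],s['tcp_rot'],s['wrist_torque'],s['ft_force'])
a=snapshot("side");crop(a,165,140,160,160,3.7,"pics/s2.png")
E
```

```text
time: 2.87
tool_pos: [508.5, -6.8, 347.7]
tcp_rot: [-180.0, -0.0, 111.2]
ft_force: [-0.4, -0.3, 0.9]
finger_gap: 27.9
time: 3.2
tool_pos: [508.7, -6.8, 348.4]
tcp_rot: [180.0, 0.0, 111.2]
ft_force: [-0.8, -0.2, 1.6]
finger_gap: 13.2
time: 3.37
tool_pos: [508.7, -6.8, 348.4]
tcp_rot: [180.0, 0.0, 111.2]
ft_force: [-0.3, -0.2, 2.9]
finger_gap: 13.2
[508.66492261  -6.80560131 348.35152882] [1.79968481e+02 2.51914366e-02 1.11221940e+02] [-0.1664424 -0.0032223 -0.0410023] [-0.33093677 -0.22930662  2.94256618]
```

View pics/s2.png

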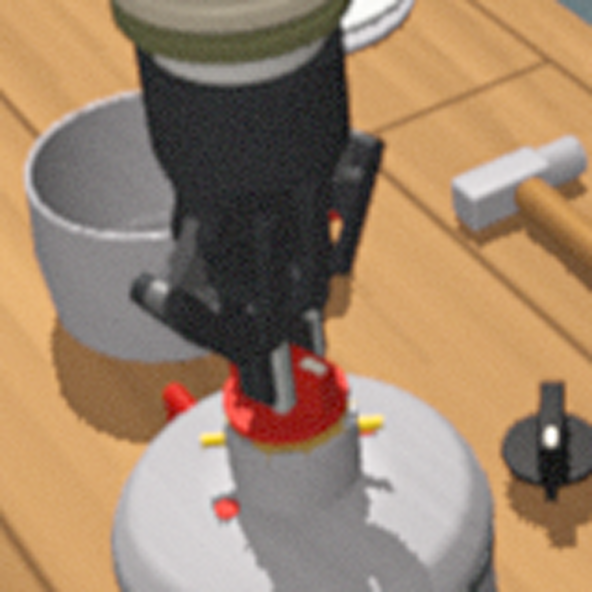

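The cap is gripped, with a gap of 13.2 mm and the pads centred on the bar. Now I turn counter-clockwise in 1° steps, and a torque check stops the chain.

```bash
cat > chk.py <<'E'
import sys
from bench import *
s=sense();t=s['wrist_torque'];f=s['ft_force']
print("t=%.2f yaw %.2f pos %s T %s F %s gap %.1f"%(s['time'],s['tcp_rot'][2],s['tool_pos'].round(1),t.round(3),f.round(1),s['finger_gap']))
lim=float(sys.argv[1]); flim=float(sys.argv[2]) if len(sys.argv)>2 else 8
sys.exit(1 if abs(t[2])>lim or max(abs(f))>flim else 0)
E
python3 -m jog '[{"tx":0,"ty":0,"tz":-0.002,"ax":0,"ay":0,"az":0,"hand":0},{"tx":0,"ty":0,"tz":-0.002,"ax":0,"ay":0,"az":-0.0222,"hand":0},{"tx":0,"ty":0,"tz":-0.002,"ax":0,"ay":0,"az":-0.0222,"hand":0}]' 40 >/dev/null; python3 chk.py 0.15 &&
python3 -m jog '[{"tx":0,"ty":0,"tz":0,"ax":0,"ay":0,"az":-0.0222,"hand":0},{"tx":0,"ty":0,"tz":0,"ax":0,"ay":0,"az":-0.0222,"hand":0}]' 40 >/dev/null; python3 chk.py 0.15 &&
python3 -m jog '[{"tx":0,"ty":0,"tz":0,"ax":0,"ay":0,"az":-0.0222,"hand":0},{"tx":0,"ty":0,"tz":0,"ax":0,"ay":0,"az":-0.0222,"hand":0}]' 40 >/dev/null; python3 chk.py 0.15 &&
python3 -m jog '[{"tx":0,"ty":0,"tz":0,"ax":0,"ay":0,"az":-0.0222,"hand":0},{"tx":0,"ty":0,"tz":0,"ax":0,"ay":0,"az":-0.0222,"hand":0}]' 40 >/dev/null; python3 chk.py 0.15 
```

```text
t=3.67 yaw 112.31 pos [508.7  -6.8 348.4] T [-0.256 -0.301 -0.017] F [ 0.5 -1.1  1.6] gap 12.7
t=3.83 yaw 113.31 pos [508.7  -6.8 348.4] T [-0.262 -0.392  0.011] F [ 1.9 -2.   1.5] gap 13.0
t=4.00 yaw 114.31 pos [508.6  -6.8 348.4] T [-0.195 -0.361  0.007] F [ 2.4 -1.6  0.7] gap 13.0
t=4.17 yaw 115.31 pos [508.6  -6.7 348.4] T [-0.162 -0.346 -0.027] F [ 2.2 -0.8  1.3] gap 13.1
```

```bash
python3 -m jog '[{"tx":0,"ty":0,"tz":0,"ax":0,"ay":0,"az":-0.0222,"hand":0},{"tx":0,"ty":0,"tz":0,"ax":0,"ay":0,"az":-0.0222,"hand":0}]' 40 >/dev/null; python3 chk.py 0.15 &&
python3 -m jog '[{"tx":0,"ty":0,"tz":0,"ax":0,"ay":0,"az":-0.0222,"hand":0},{"tx":0,"ty":0,"tz":0,"ax":0,"ay":0,"az":-0.0222,"hand":0}]' 40 >/dev/null && python3 chk.py 0.15 &&
python3 -m jog '[{"tx":0,"ty":0,"tz":0,"ax":0,"ay":0,"az":-0.0222,"hand":0},{"tx":0,"ty":0,"tz":0,"ax":0,"ay":0,"az":-0.0222,"hand":0}]' 40 >/dev/null && python3 chk.py 0.15 &&
python3 -m jog '[{"tx":0,"ty":0,"tz":0,"ax":0,"ay":0,"az":-0.0222,"hand":0},{"tx":0,"ty":0,"tz":0,"ax":0,"ay":0,"az":-0.0222,"hand":0}]' 40 >/dev/null && python3 chk.py 0.15 &&
python3 -m jog '[{"tx":0,"ty":0,"tz":0,"ax":0,"ay":0,"az":-0.0222,"hand":0},{"tx":0,"ty":0,"tz":0,"ax":0,"ay":0,"az":-0.0222,"hand":0}]' 40 >/dev/null && python3 chk.py 0.15 &&
python3 -m jog '[{"tx":0,"ty":0,"tz":0,"ax":0,"ay":0,"az":-0.0222,"hand":0},{"tx":0,"ty":0,"tz":0,"ax":0,"ay":0,"az":-0.0222,"hand":0}]' 40 >/dev/null && python3 chk.py 0.15 &&
python3 -m jog '[{"tx":0,"ty":0,"tz":0,"ax":0,"ay":0,"az":-0.0222,"hand":0},{"tx":0,"ty":0,"tz":0,"ax":0,"ay":0,"az":-0.0222,"hand":0}]' 40 >/dev/null && python3 chk.py 0.15 &&
python3 -m jog '[{"tx":0,"ty":0,"tz":0,"ax":0,"ay":0,"az":-0.0222,"hand":0},{"tx":0,"ty":0,"tz":0,"ax":0,"ay":0,"az":-0.0222,"hand":0}]' 40 >/dev/null && python3 chk.py 0.15 &&
python3 -m jog '[{"tx":0,"ty":0,"tz":0,"ax":0,"ay":0,"az":-0.0222,"hand":0},{"tx":0,"ty":0,"tz":0,"ax":0,"ay":0,"az":-0.0222,"hand":0}]' 40 >/dev/null && python3 chk.py 0.15 &&
python3 -m jog '[{"tx":0,"ty":0,"tz":0,"ax":0,"ay":0,"az":-0.0222,"hand":0},{"tx":0,"ty":0,"tz":0,"ax":0,"ay":0,"az":-0.0222,"hand":0}]' 40 >/dev/null && python3 chk.py 0.15 
```

```text
t=4.33 yaw 116.31 pos [508.6  -6.7 348.4] T [-0.105 -0.326  0.02 ] F [1.6 0.8 1.3] gap 12.9
t=4.50 yaw 117.31 pos [508.6  -6.6 348.4] T [ 0.004 -0.26  -0.027] F [2.4 0.1 1.5] gap 13.5
t=4.67 yaw 118.31 pos [508.6  -6.6 348.3] T [ 0.149 -0.323  0.019] F [1.7 1.3 2. ] gap 13.1
t=4.83 yaw 119.30 pos [508.6  -6.6 348.4] T [ 0.192 -0.347 -0.021] F [1.  0.4 2.5] gap 13.0
t=5.00 yaw 120.30 pos [508.6  -6.7 348.3] T [ 0.285 -0.376  0.017] F [2.2 1.7 1.9] gap 13.4
t=5.17 yaw 121.30 pos [508.6  -6.7 348.3] T [ 0.286 -0.407 -0.028] F [2.4 1.4 2.5] gap 13.1
t=5.33 yaw 122.30 pos [508.6  -6.7 348.4] T [ 0.33  -0.428  0.019] F [1.8 2.6 2. ] gap 13.0
t=5.50 yaw 123.30 pos [508.6  -6.7 348.4] T [ 0.399 -0.437 -0.013] F [2.5 2.1 2.1] gap 13.0
t=5.67 yaw 124.29 pos [508.6  -6.7 348.4] T [ 0.374 -0.496 -0.024] F [3.  2.3 2.3] gap 13.0
t=5.83 yaw 125.29 pos [508.6  -6.7 348.3] T [ 0.463 -0.589  0.046] F [2.4 2.5 2. ] gap 12.8
```

```bash
python3 -m jog '[{"tx":0,"ty":0.003,"tz":0,"ax":0,"ay":0,"az":-0.0222,"hand":0},{"tx":0,"ty":0.003,"tz":0,"ax":0,"ay":0,"az":-0.0222,"hand":0}]' 40 >/dev/null; python3 chk.py 0.15 &&
python3 -m jog '[{"tx":0,"ty":0,"tz":0,"ax":0,"ay":0,"az":-0.0222,"hand":0},{"tx":0,"ty":0,"tz":0,"ax":0,"ay":0,"az":-0.0222,"hand":0}]' 40 >/dev/null && python3 chk.py 0.15 &&
python3 -m jog '[{"tx":0,"ty":0,"tz":0,"ax":0,"ay":0,"az":-0.0222,"hand":0},{"tx":0,"ty":0,"tz":0,"ax":0,"ay":0,"az":-0.0222,"hand":0}]' 40 >/dev/null && python3 chk.py 0.15 &&
python3 -m jog '[{"tx":0,"ty":0,"tz":0,"ax":0,"ay":0,"az":-0.0222,"hand":0},{"tx":0,"ty":0,"tz":0,"ax":0,"ay":0,"az":-0.0222,"hand":0}]' 40 >/dev/null && python3 chk.py 0.15 &&
python3 -m jog '[{"tx":0,"ty":0,"tz":0,"ax":0,"ay":0,"az":-0.0222,"hand":0},{"tx":0,"ty":0,"tz":0,"ax":0,"ay":0,"az":-0.0222,"hand":0}]' 40 >/dev/null && python3 chk.py 0.15 &&
python3 -m jog '[{"tx":0,"ty":0,"tz":0,"ax":0,"ay":0,"az":-0.0222,"hand":0},{"tx":0,"ty":0,"tz":0,"ax":0,"ay":0,"az":-0.0222,"hand":0}]' 40 >/dev/null && python3 chk.py 0.15 &&
python3 -m jog '[{"tx":0,"ty":0,"tz":0,"ax":0,"ay":0,"az":-0.0222,"hand":0},{"tx":0,"ty":0,"tz":0,"ax":0,"ay":0,"az":-0.0222,"hand":0}]' 40 >/dev/null && python3 chk.py 0.15 &&
python3 -m jog '[{"tx":0,"ty":0,"tz":0,"ax":0,"ay":0,"az":-0.0222,"hand":0},{"tx":0,"ty":0,"tz":0,"ax":0,"ay":0,"az":-0.0222,"hand":0}]' 40 >/dev/null && python3 chk.py 0.15 &&
python3 -m jog '[{"tx":0,"ty":0,"tz":0,"ax":0,"ay":0,"az":-0.0222,"hand":0},{"tx":0,"ty":0,"tz":0,"ax":0,"ay":0,"az":-0.0222,"hand":0}]' 40 >/dev/null && python3 chk.py 0.15 &&
python3 -m jog '[{"tx":0,"ty":0,"tz":0,"ax":0,"ay":0,"az":-0.0222,"hand":0},{"tx":0,"ty":0,"tz":0,"ax":0,"ay":0,"az":-0.0222,"hand":0}]' 40 >/dev/null && python3 chk.py 0.15 
```

```text
t=6.00 yaw 126.29 pos [508.9  -6.6 348.3] T [ 0.208 -0.276  0.023] F [1.6 0.9 3.1] gap 13.0
t=6.17 yaw 127.29 pos [508.9  -6.6 348.3] T [ 0.221 -0.267  0.016] F [-0.   0.6  3.3] gap 12.9
t=6.33 yaw 128.29 pos [508.9  -6.5 348.3] T [ 0.144 -0.183 -0.014] F [1.5 1.2 3.9] gap 13.0
t=6.50 yaw 129.29 pos [508.9  -6.5 348.3] T [ 0.139 -0.23  -0.078] F [1.8 0.7 3.6] gap 12.9
t=6.67 yaw 130.29 pos [508.9  -6.5 348.3] T [ 0.117 -0.229 -0.005] F [1.9 1.2 3.2] gap 13.1
t=6.83 yaw 131.29 pos [508.9  -6.5 348.3] T [ 0.099 -0.314  0.024] F [0.8 0.2 4.9] gap 12.9
t=7.00 yaw 132.29 pos [508.9  -6.5 348.3] T [ 0.192 -0.357 -0.048] F [2.7 1.  4.1] gap 13.0
t=7.17 yaw 133.28 pos [509.   -6.5 348.3] T [ 0.237 -0.385 -0.015] F [2.7 1.  3.2] gap 13.0
t=7.33 yaw 134.29 pos [509.   -6.4 348.3] T [ 0.373 -0.489 -0.03 ] F [2.6 2.  3.7] gap 12.9
t=7.50 yaw 135.29 pos [509.   -6.4 348.4] T [ 0.404 -0.568 -0.028] F [2.2 2.8 3.5] gap 12.9
```

```bash
python3 -m jog '[{"tx":0,"ty":0.003,"tz":-0.003,"ax":0,"ay":0,"az":-0.0222,"hand":0},{"tx":0,"ty":0.003,"tz":-0.003,"ax":0,"ay":0,"az":-0.0222,"hand":0}]' 40 >/dev/null; python3 chk.py 0.15 &&
python3 -m jog '[{"tx":0,"ty":0,"tz":0,"ax":0,"ay":0,"az":-0.0222,"hand":0},{"tx":0,"ty":0,"tz":0,"ax":0,"ay":0,"az":-0.0222,"hand":0}]' 40 >/dev/null && python3 chk.py 0.15 &&
python3 -m jog '[{"tx":0,"ty":0,"tz":0,"ax":0,"ay":0,"az":-0.0222,"hand":0},{"tx":0,"ty":0,"tz":0,"ax":0,"ay":0,"az":-0.0222,"hand":0}]' 40 >/dev/null && python3 chk.py 0.15 &&
python3 -m jog '[{"tx":0,"ty":0,"tz":0,"ax":0,"ay":0,"az":-0.0222,"hand":0},{"tx":0,"ty":0,"tz":0,"ax":0,"ay":0,"az":-0.0222,"hand":0}]' 40 >/dev/null && python3 chk.py 0.15 &&
python3 -m jog '[{"tx":0,"ty":0,"tz":0,"ax":0,"ay":0,"az":-0.0222,"hand":0},{"tx":0,"ty":0,"tz":0,"ax":0,"ay":0,"az":-0.0222,"hand":0}]' 40 >/dev/null && python3 chk.py 0.15 &&
python3 -m jog '[{"tx":0,"ty":0,"tz":0,"ax":0,"ay":0,"az":-0.0222,"hand":0},{"tx":0,"ty":0,"tz":0,"ax":0,"ay":0,"az":-0.0222,"hand":0}]' 40 >/dev/null && python3 chk.py 0.15 &&
python3 -m jog '[{"tx":0,"ty":0,"tz":0,"ax":0,"ay":0,"az":-0.0222,"hand":0},{"tx":0,"ty":0,"tz":0,"ax":0,"ay":0,"az":-0.0222,"hand":0}]' 40 >/dev/null && python3 chk.py 0.15 &&
python3 -m jog '[{"tx":0,"ty":0,"tz":0,"ax":0,"ay":0,"az":-0.0222,"hand":0},{"tx":0,"ty":0,"tz":0,"ax":0,"ay":0,"az":-0.0222,"hand":0}]' 40 >/dev/null && python3 chk.py 0.15 &&
python3 -m jog '[{"tx":0,"ty":0,"tz":0,"ax":0,"ay":0,"az":-0.0222,"hand":0},{"tx":0,"ty":0,"tz":0,"ax":0,"ay":0,"az":-0.0222,"hand":0}]' 40 >/dev/null && python3 chk.py 0.15 &&
python3 -m jog '[{"tx":0,"ty":0,"tz":0,"ax":0,"ay":0,"az":-0.0222,"hand":0},{"tx":0,"ty":0,"tz":0,"ax":0,"ay":0,"az":-0.0222,"hand":0}]' 40 >/dev/null && python3 chk.py 0.15 
```

```text
t=7.67 yaw 136.28 pos [509.1  -6.2 348.4] T [ 0.199 -0.598 -0.094] F [2.8 2.1 0.5] gap 13.0
t=7.83 yaw 137.28 pos [509.2  -6.2 348.4] T [ 0.213 -0.632 -0.081] F [ 4.3  1.  -1.3] gap 13.1
t=8.00 yaw 138.28 pos [509.1  -6.1 348.4] T [ 0.247 -0.709 -0.055] F [ 3.9  0.5 -1.5] gap 12.9
t=8.17 yaw 139.28 pos [509.2  -6.1 348.5] T [ 0.267 -0.773 -0.049] F [ 4.   0.8 -2.2] gap 13.2
t=8.33 yaw 140.28 pos [509.2  -6.1 348.4] T [ 0.258 -0.836 -0.035] F [ 3.4  1.4 -4.1] gap 13.2
t=8.50 yaw 141.28 pos [509.2  -6.1 348.4] T [ 0.432 -0.887 -0.159] F [ 3.9  1.5 -4.7] gap 13.4
```

```bash
python3 -m jog '[{"tx":-0.0016,"ty":0.002,"tz":0.0015,"ax":0,"ay":0,"az":0,"hand":0},{"tx":-0.0016,"ty":0.002,"tz":0.0015,"ax":0,"ay":0,"az":0,"hand":0}]' 40 >/dev/null; python3 chk.py 0.15 
python3 -m jog '[{"tx":0,"ty":0,"tz":0,"ax":0,"ay":0,"az":0,"hand":0}]' 40 >/dev/null; python3 chk.py 0.12 && python3 -m jog '[{"tx":0,"ty":0,"tz":0,"ax":0,"ay":0,"az":-0.0111,"hand":0},{"tx":0,"ty":0,"tz":0,"ax":0,"ay":0,"az":-0.0111,"hand":0}]' 40 >/dev/null && python3 chk.py 0.15
```

```text
t=8.67 yaw 141.19 pos [509.4  -6.  348.4] T [ 0.409 -0.295 -0.094] F [ 1.1  2.6 -1.7] gap 12.6
t=8.75 yaw 141.19 pos [509.4  -6.  348.4] T [ 0.373 -0.228 -0.065] F [ 0.1  1.5 -1.6] gap 13.1
t=8.92 yaw 141.74 pos [509.4  -6.  348.4] T [ 0.397 -0.147 -0.084] F [ 0.5  2.5 -2.6] gap 13.0
```

```bash
python3 -m jog '[{"tx":0,"ty":0,"tz":0,"ax":0,"ay":0,"az":-0.0111,"hand":0},{"tx":0,"ty":0,"tz":0,"ax":0,"ay":0,"az":-0.0222,"hand":0}]' 40 >/dev/null; python3 chk.py 0.17 &&
python3 -m jog '[{"tx":0,"ty":0,"tz":0,"ax":0,"ay":0,"az":-0.0111,"hand":0},{"tx":0,"ty":0,"tz":0,"ax":0,"ay":0,"az":-0.0222,"hand":0}]' 40 >/dev/null && python3 chk.py 0.17 &&
python3 -m jog '[{"tx":0,"ty":0,"tz":0,"ax":0,"ay":0,"az":-0.0111,"hand":0},{"tx":0,"ty":0,"tz":0,"ax":0,"ay":0,"az":-0.0222,"hand":0}]' 40 >/dev/null && python3 chk.py 0.17 &&
python3 -m jog '[{"tx":0,"ty":0,"tz":0,"ax":0,"ay":0,"az":-0.0111,"hand":0},{"tx":0,"ty":0,"tz":0,"ax":0,"ay":0,"az":-0.0222,"hand":0}]' 40 >/dev/null && python3 chk.py 0.17 &&
python3 -m jog '[{"tx":0,"ty":0,"tz":0,"ax":0,"ay":0,"az":-0.0111,"hand":0},{"tx":0,"ty":0,"tz":0,"ax":0,"ay":0,"az":-0.0222,"hand":0}]' 40 >/dev/null && python3 chk.py 0.17 &&
python3 -m jog '[{"tx":0,"ty":0,"tz":0,"ax":0,"ay":0,"az":-0.0111,"hand":0},{"tx":0,"ty":0,"tz":0,"ax":0,"ay":0,"az":-0.0222,"hand":0}]' 40 >/dev/null && python3 chk.py 0.17 
python3 - <<'E'
from bench import *
from h import *
a=snapshot("side");crop(a,185,200,120,120,5,"pics/s3.png")
E
```

```text
t=9.08 yaw 142.74 pos [509.5  -6.  348.4] T [ 0.491 -0.23  -0.238] F [ 0.7  2.3 -2.5] gap 13.1
```

View pics/s3.png

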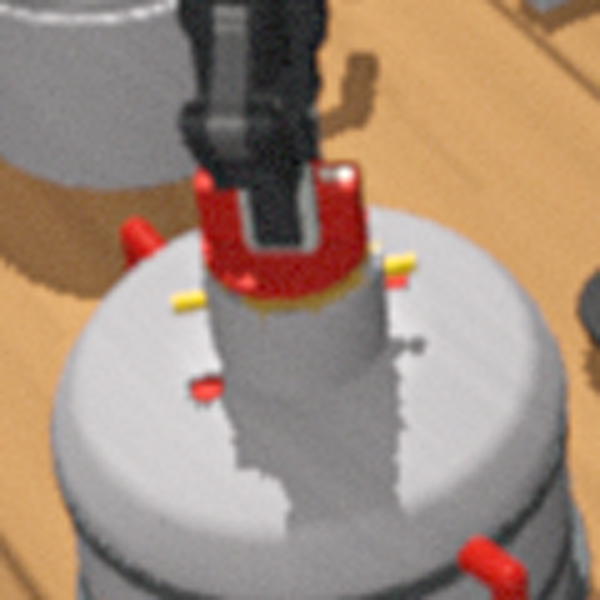

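The stubs appear to have turned slightly, to crop (190,300) and (398,265). I'll measure the catch angle properly.

```bash
cat > stub.py <<'E'
from bench import *
from h import *
def ang(s):
    px=s["pixels"].astype(int);y=(px[...,0]>150)&(px[...,1]>120)&(px[...,2]<90)&(px[...,0]-px[...,2]>110)
    out=[]
    n,l,st,c=cv2.connectedComponentsWithStats(y.astype(np.uint8))
    for i in range(1,n):
        if st[i,4]<3: continue
        X=world(s,*c[i],z=147.); r=X[:2]-[508.8,-6.1]; rr=np.hypot(*r)
        if 28<rr<48: out.append((c[i].round(1),st[i,4],round(rr,1),round(np.degrees(np.arctan2(r[1],r[0])),1)))
    return out
if __name__=="__main__":
    for n in("side","top"):
        for o in ang(np.load(n+"0.npz")): print("0",n,*o)
        s=snapshot(n)
        for o in ang(s): print("now",n,*o)
    x=sense();print(x['time'],x['tcp_rot'][2],x['wrist_torque'],x['ft_force'])
E
python3 stub.py
```

```text
0 side [264.3 254.5] 11 32.8 -30.1
0 side [222.5 258.5] 10 33.3 153.3
now side [264.2 253.2] 13 33.0 -24.9
now side [222.5 260.2] 12 33.6 159.7
0 top [319.5 273.5] 4 33.2 -28.1
0 top [305.6 301.6] 5 35.4 152.0
9.2333 142.69694358841588 [ 0.46212803 -0.05141827 -0.23765964] [-0.10557445  1.47790964 -2.71093867]
```

The catch has turned about 5.8° (0.10 rad) and the torque rises stiffly, so this is the first stop. I'll nudge 0.3° more and hold for more than a second.

```bash
python3 -m jog '[{"tx":0,"ty":0,"tz":0,"ax":0,"ay":0,"az":-0.006,"hand":0},{"tx":0,"ty":0,"tz":0,"ax":0,"ay":0,"az":-0.006,"hand":0},{"tx":0,"ty":0,"tz":0,"ax":0,"ay":0,"az":-0.006,"hand":0},{"tx":0,"ty":0,"tz":0,"ax":0,"ay":0,"az":-0.006,"hand":0},{"tx":0,"ty":0,"tz":0,"ax":0,"ay":0,"az":-0.006,"hand":0}]' >/dev/null; python3 chk.py 1
python3 -m jog '[{"tx":0,"ty":0,"tz":0,"ax":0,"ay":0,"az":0,"hand":0},{"tx":0,"ty":0,"tz":0,"ax":0,"ay":0,"az":0,"hand":0},{"tx":0,"ty":0,"tz":0,"ax":0,"ay":0,"az":0,"hand":0},{"tx":0,"ty":0,"tz":0,"ax":0,"ay":0,"az":0,"hand":0},{"tx":0,"ty":0,"tz":0,"ax":0,"ay":0,"az":0,"hand":0}]' >/dev/null; python3 chk.py 1
python3 -m jog '[{"tx":0,"ty":0,"tz":0,"ax":0,"ay":0,"az":0,"hand":0},{"tx":0,"ty":0,"tz":0,"ax":0,"ay":0,"az":0,"hand":0},{"tx":0,"ty":0,"tz":0,"ax":0,"ay":0,"az":0,"hand":0},{"tx":0,"ty":0,"tz":0,"ax":0,"ay":0,"az":0,"hand":0},{"tx":0,"ty":0,"tz":0,"ax":0,"ay":0,"az":0,"hand":0}]' >/dev/null; python3 chk.py 1
python3 -m jog '[{"tx":0,"ty":0,"tz":0,"ax":0,"ay":0,"az":0,"hand":0},{"tx":0,"ty":0,"tz":0,"ax":0,"ay":0,"az":0,"hand":0},{"tx":0,"ty":0,"tz":0,"ax":0,"ay":0,"az":0,"hand":0},{"tx":0,"ty":0,"tz":0,"ax":0,"ay":0,"az":0,"hand":0},{"tx":0,"ty":0,"tz":0,"ax":0,"ay":0,"az":0,"hand":0}]' >/dev/null; python3 stub.py | grep now; python3 chk.py 1
```

```text
t=9.65 yaw 142.96 pos [509.5  -6.  348.4] T [ 0.631 -0.086 -0.218] F [-0.4  4.1 -3.1] gap 12.9
t=10.07 yaw 142.96 pos [509.5  -6.  348.4] T [ 0.67  -0.051 -0.294] F [-0.   3.2 -3. ] gap 12.8
t=10.48 yaw 142.96 pos [509.5  -6.  348.4] T [ 0.718  0.059 -0.237] F [-0.6  4.5 -3.7] gap 13.4
now side [264.2 253.2] 13 33.0 -24.9
now side [222.5 260.2] 12 33.6 159.7
t=11.00 yaw 142.96 pos [509.5  -6.1 348.4] T [ 0.82   0.096 -0.266] F [-0.8  4.7 -3.3] gap 13.0
```

The catch did not move under the extra nudge, so it is dead against its stop. It has been held unpressed for about 1.8 s. Now I back off 1° and press down gently.

```bash
python3 -m jog '[{"tx":0.0012,"ty":0.0016,"tz":0,"ax":0,"ay":0,"az":0.03,"hand":0},{"tx":0.0012,"ty":0.0016,"tz":0,"ax":0,"ay":0,"az":0.03,"hand":0},{"tx":0.0012,"ty":0.0016,"tz":0.003,"ax":0,"ay":0,"az":0.03,"hand":0},{"tx":0.0012,"ty":0.0016,"tz":0.006,"ax":0,"ay":0,"az":0.03,"hand":0},{"tx":0.0012,"ty":0.0016,"tz":0.006,"ax":0,"ay":0,"az":0.03,"hand":0}]' >/dev/null; python3 chk.py 0.3 10 && 
python3 -m jog '[{"tx":0,"ty":0,"tz":0.004,"ax":0,"ay":0,"az":0,"hand":0},{"tx":0,"ty":0,"tz":0.008,"ax":0,"ay":0,"az":0,"hand":0},{"tx":0,"ty":0,"tz":0.008,"ax":0,"ay":0,"az":0,"hand":0}]' >/dev/null && python3 chk.py 0.3 10 &&
python3 -m jog '[{"tx":0,"ty":0,"tz":0.004,"ax":0,"ay":0,"az":0,"hand":0},{"tx":0,"ty":0,"tz":0.008,"ax":0,"ay":0,"az":0,"hand":0},{"tx":0,"ty":0,"tz":0.008,"ax":0,"ay":0,"az":0,"hand":0}]' >/dev/null && python3 chk.py 0.3 10.5
```

```text
t=11.42 yaw 141.62 pos [509.7  -5.9 348.3] T [ 0.343  0.752 -0.034] F [-3.   1.4  2.4] gap 13.1
t=11.67 yaw 141.61 pos [509.9  -6.  347.4] T [ 0.287  0.724 -0.067] F [-3.7  1.4  5.8] gap 12.9
t=11.92 yaw 141.61 pos [510.   -6.1 346.5] T [ 0.277  0.728 -0.046] F [-3.3  1.2  6.9] gap 13.0
```

```bash
python3 -m jog '[{"tx":0.0016,"ty":-0.0012,"tz":0.004,"ax":0,"ay":0,"az":0,"hand":0},{"tx":0.0016,"ty":-0.0012,"tz":0.008,"ax":0,"ay":0,"az":0,"hand":0},{"tx":0.0016,"ty":-0.0012,"tz":0.012,"ax":0,"ay":0,"az":0,"hand":0},{"tx":0.0016,"ty":-0.0012,"tz":0.012,"ax":0,"ay":0,"az":0,"hand":0}]' >/dev/null; python3 chk.py 0.3 10 && 
python3 -m jog '[{"tx":0,"ty":0,"tz":0.004,"ax":0,"ay":0,"az":0,"hand":0},{"tx":0,"ty":0,"tz":0.008,"ax":0,"ay":0,"az":0,"hand":0},{"tx":0,"ty":0,"tz":0.010,"ax":0,"ay":0,"az":0,"hand":0},{"tx":0,"ty":0,"tz":0.010,"ax":0,"ay":0,"az":0,"hand":0}]' >/dev/null && python3 chk.py 0.3 11 
```

```text
t=12.25 yaw 141.61 pos [509.9  -6.1 344.9] T [0.277 0.624 0.   ] F [-2.8 -0.2  7.8] gap 13.4
t=12.58 yaw 141.61 pos [509.9  -6.  343.6] T [0.235 0.773 0.063] F [-3.7  1.   9.3] gap 13.4
```

```bash
python3 -m jog '[{"tx":0.0016,"ty":-0.0012,"tz":0.004,"ax":0,"ay":0,"az":0,"hand":0},{"tx":0.0016,"ty":-0.0012,"tz":0.008,"ax":0,"ay":0,"az":0,"hand":0},{"tx":0.0016,"ty":-0.0012,"tz":0.010,"ax":0,"ay":0,"az":0,"hand":0},{"tx":0.0016,"ty":-0.0012,"tz":0.010,"ax":0,"ay":0,"az":0,"hand":0}]' >/dev/null; for i in 1 2 3 ; do python3 chk.py 0.3 10; python3 -m jog '[{"tx":0,"ty":0,"tz":0,"ax":0,"ay":0,"az":0,"hand":0}]' >/dev/null;done; python3 chk.py 0.3 10
python3 - <<'E'
from bench import *
from h import *
a=snapshot("side");crop(a,195,200,90,90,6.6,"pics/s4.png")
E
```

```text
t=12.92 yaw 141.61 pos [509.7  -6.  342.4] T [0.316 0.672 0.064] F [-2.8  1.3 10.1] gap 13.0
t=13.00 yaw 141.61 pos [509.7  -6.  342.5] T [ 0.351  0.67  -0.032] F [-4.4  1.2  9.8] gap 12.8
t=13.08 yaw 141.61 pos [509.7  -6.  342.5] T [0.31  0.704 0.014] F [-4.   2.1 10.3] gap 12.8
t=13.17 yaw 141.61 pos [509.7  -6.  342.5] T [0.303 0.766 0.003] F [-3.2  1.5 10.1] gap 13.4
```

View pics/s4.png

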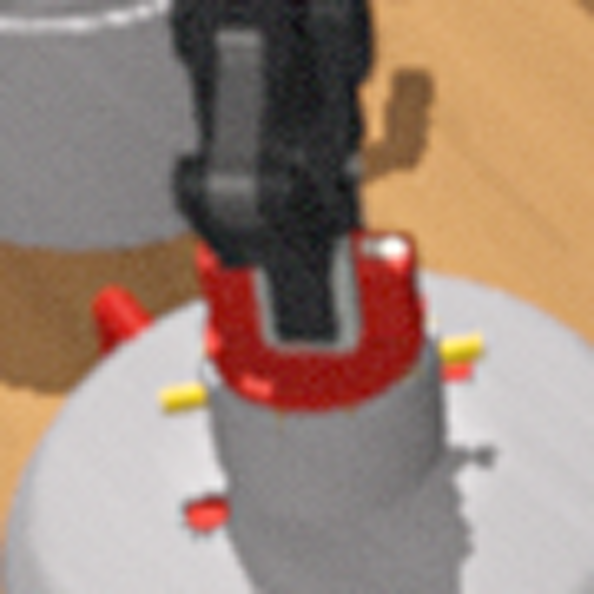

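The disc at crop (310,380) now sits close to the rim. Fz = 10.1 N, so I need about 1 mm more.

```bash
python3 -m jog '[{"tx":0.0016,"ty":-0.0012,"tz":0.003,"ax":0,"ay":0,"az":0,"hand":0},{"tx":0.0016,"ty":-0.0012,"tz":0.006,"ax":0,"ay":0,"az":0,"hand":0},{"tx":0.0016,"ty":-0.0012,"tz":0.006,"ax":0,"ay":0,"az":0,"hand":0}]' >/dev/null; for i in 1 2 3 ; do python3 chk.py 0.3 10; python3 -m jog '[{"tx":0,"ty":0,"tz":0,"ax":0,"ay":0,"az":0,"hand":0}]' >/dev/null;done; python3 chk.py 0.3 10
```

```text
t=13.47 yaw 141.61 pos [509.6  -6.  342.2] T [ 0.305  0.844 -0.022] F [-4.   1.3 13.1] gap 13.1
t=13.55 yaw 141.61 pos [509.6  -6.  342.2] T [0.314 0.942 0.047] F [-4.9  1.7 12.5] gap 13.5
t=13.63 yaw 141.61 pos [509.6  -6.  342.1] T [ 0.289  0.866 -0.017] F [-4.2  2.  13.1] gap 12.9
t=13.72 yaw 141.61 pos [509.6  -6.  342.1] T [0.38  0.945 0.033] F [-3.8  1.6 12.9] gap 13.0
```

The disc has just touched the rim at about 12.9 N. I'll ease up slightly and relieve the side load.

```bash
python3 -m jog '[{"tx":0.004,"ty":-0.0014,"tz":-0.003,"ax":0,"ay":0,"az":0,"hand":0},{"tx":0.004,"ty":-0.0014,"tz":-0.003,"ax":0,"ay":0,"az":0,"hand":0},{"tx":0.004,"ty":-0.0014,"tz":-0.003,"ax":0,"ay":0,"az":0,"hand":0}]' >/dev/null; for i in 1 2 ; do python3 chk.py 0.3 10; python3 -m jog '[{"tx":0,"ty":0,"tz":0,"ax":0,"ay":0,"az":0,"hand":0}]' >/dev/null;done; python3 chk.py 0.3 10; python3 -c "
from bench import *; print(sense()['tcp_rot'])"
```

```text
t=13.97 yaw 141.61 pos [509.2  -5.9 342.5] T [0.199 0.267 0.033] F [-0.7  0.3 10.4] gap 12.9
t=14.05 yaw 141.61 pos [509.2  -5.9 342.5] T [ 0.187  0.337 -0.05 ] F [-1.5  2.5  9.6] gap 12.9
t=14.13 yaw 141.61 pos [509.2  -5.9 342.5] T [ 0.157  0.232 -0.006] F [-1.1  1.2 10.7] gap 13.3
[179.860928     0.27948554 141.60532345]
```

```bash
python3 -m jog '[{"tx":0,"ty":0,"tz":0.002,"ax":0,"ay":0,"az":0,"hand":0},{"tx":0,"ty":0,"tz":0.002,"ax":0,"ay":0,"az":0,"hand":0},{"tx":0,"ty":0,"tz":0.002,"ax":0,"ay":0,"az":0,"hand":0}]' >/dev/null; for i in 1 2 ; do python3 chk.py 0.3 10; python3 -m jog '[{"tx":0,"ty":0,"tz":0,"ax":0,"ay":0,"az":0,"hand":0}]' >/dev/null;done; python3 chk.py 0.3 10
```

```text
t=14.38 yaw 141.61 pos [509.2  -5.9 342.3] T [ 0.221  0.373 -0.001] F [-0.7  1.1  9.7] gap 13.1
t=14.47 yaw 141.61 pos [509.2  -5.9 342.2] T [ 0.201  0.28  -0.041] F [-1.9  1.1 11.2] gap 13.0
t=14.55 yaw 141.61 pos [509.2  -5.9 342.2] T [ 0.192  0.35  -0.044] F [-0.7  0.8 11.4] gap 13.0
```

Fz is about 11 N, so I turn on in 1° steps.

```bash
python3 -m jog '[{"tx":0,"ty":0,"tz":0,"ax":0,"ay":0,"az":-0.0222,"hand":0},{"tx":0,"ty":0,"tz":0,"ax":0,"ay":0,"az":-0.0222,"hand":0}]' 40 >/dev/null; python3 chk.py 0.2 13 &&
python3 -m jog '[{"tx":0,"ty":0,"tz":0,"ax":0,"ay":0,"az":-0.0222,"hand":0},{"tx":0,"ty":0,"tz":0,"ax":0,"ay":0,"az":-0.0222,"hand":0}]' 40 >/dev/null && python3 chk.py 0.2 13 &&
python3 -m jog '[{"tx":0,"ty":0,"tz":0,"ax":0,"ay":0,"az":-0.0222,"hand":0},{"tx":0,"ty":0,"tz":0,"ax":0,"ay":0,"az":-0.0222,"hand":0}]' 40 >/dev/null && python3 chk.py 0.2 13 &&
python3 -m jog '[{"tx":0,"ty":0,"tz":0,"ax":0,"ay":0,"az":-0.0222,"hand":0},{"tx":0,"ty":0,"tz":0,"ax":0,"ay":0,"az":-0.0222,"hand":0}]' 40 >/dev/null && python3 chk.py 0.2 13 &&
python3 -m jog '[{"tx":0,"ty":0,"tz":0,"ax":0,"ay":0,"az":-0.0222,"hand":0},{"tx":0,"ty":0,"tz":0,"ax":0,"ay":0,"az":-0.0222,"hand":0}]' 40 >/dev/null && python3 chk.py 0.2 13 &&
python3 -m jog '[{"tx":0,"ty":0,"tz":0,"ax":0,"ay":0,"az":-0.0222,"hand":0},{"tx":0,"ty":0,"tz":0,"ax":0,"ay":0,"az":-0.0222,"hand":0}]' 40 >/dev/null && python3 chk.py 0.2 13 &&
python3 -m jog '[{"tx":0,"ty":0,"tz":0,"ax":0,"ay":0,"az":-0.0222,"hand":0},{"tx":0,"ty":0,"tz":0,"ax":0,"ay":0,"az":-0.0222,"hand":0}]' 40 >/dev/null && python3 chk.py 0.2 13 &&
python3 -m jog '[{"tx":0,"ty":0,"tz":0,"ax":0,"ay":0,"az":-0.0222,"hand":0},{"tx":0,"ty":0,"tz":0,"ax":0,"ay":0,"az":-0.0222,"hand":0}]' 40 >/dev/null && python3 chk.py 0.2 13
```

```text
t=14.72 yaw 142.67 pos [509.2  -5.9 342.2] T [0.181 0.29  0.   ] F [-1.6  0.7 10.7] gap 12.8
t=14.88 yaw 143.67 pos [509.2  -5.9 342.2] T [0.22  0.287 0.005] F [-2.   0.7 10.6] gap 13.6
t=15.05 yaw 144.67 pos [509.3  -5.9 342.3] T [ 0.153  0.264 -0.003] F [-0.5  1.1 11.2] gap 13.2
t=15.22 yaw 145.66 pos [509.3  -6.  342.3] T [ 0.116  0.13  -0.047] F [-1.5  1.1 10.2] gap 12.8
t=15.38 yaw 146.66 pos [509.4  -6.  342.3] T [0.151 0.094 0.01 ] F [-0.7  0.2 10.1] gap 13.4
t=15.55 yaw 147.66 pos [509.4  -6.  342.4] T [ 0.077  0.125 -0.037] F [-1.4  1.2 10.9] gap 13.3
t=15.72 yaw 148.66 pos [509.4  -6.  342.3] T [0.07  0.105 0.003] F [-0.2  0.5  9.4] gap 13.0
t=15.88 yaw 149.65 pos [509.4  -6.  342.3] T [ 0.071  0.088 -0.037] F [-0.3  0.7 10.2] gap 13.2
```

Past the first stop with no torque. The end stop should be between yaw 177° and 195°, so I go faster until about 174°.

```bash
python3 -m jog '[{"tx":0,"ty":0,"tz":0.001,"ax":0,"ay":0,"az":-0.0222,"hand":0},{"tx":0,"ty":0,"tz":0.001,"ax":0,"ay":0,"az":-0.0444,"hand":0}]' 40 >/dev/null; python3 chk.py 0.2 13 &&
python3 -m jog '[{"tx":0,"ty":0,"tz":0,"ax":0,"ay":0,"az":-0.0222,"hand":0},{"tx":0,"ty":0,"tz":0,"ax":0,"ay":0,"az":-0.0444,"hand":0}]' 40 >/dev/null && python3 chk.py 0.2 13 &&
python3 -m jog '[{"tx":0,"ty":0,"tz":0,"ax":0,"ay":0,"az":-0.0222,"hand":0},{"tx":0,"ty":0,"tz":0,"ax":0,"ay":0,"az":-0.0444,"hand":0}]' 40 >/dev/null && python3 chk.py 0.2 13 &&
python3 -m jog '[{"tx":0,"ty":0,"tz":0,"ax":0,"ay":0,"az":-0.0222,"hand":0},{"tx":0,"ty":0,"tz":0,"ax":0,"ay":0,"az":-0.0444,"hand":0}]' 40 >/dev/null && python3 chk.py 0.2 13 &&
python3 -m jog '[{"tx":0,"ty":0,"tz":0,"ax":0,"ay":0,"az":-0.0222,"hand":0},{"tx":0,"ty":0,"tz":0,"ax":0,"ay":0,"az":-0.0444,"hand":0}]' 40 >/dev/null && python3 chk.py 0.2 13 &&
python3 -m jog '[{"tx":0,"ty":0,"tz":0,"ax":0,"ay":0,"az":-0.0222,"hand":0},{"tx":0,"ty":0,"tz":0,"ax":0,"ay":0,"az":-0.0444,"hand":0}]' 40 >/dev/null && python3 chk.py 0.2 13
```

```text
t=16.05 yaw 151.64 pos [509.4  -6.1 342.3] T [ 0.018  0.059 -0.013] F [ 0.6 -0.6 10. ] gap 13.3
t=16.22 yaw 153.64 pos [509.5  -6.  342.3] T [0.054 0.079 0.009] F [ 1.1  0.7 10.5] gap 13.2
t=16.38 yaw 155.64 pos [509.5  -6.  342.3] T [-0.008 -0.02  -0.028] F [-0.7 -0.   9.4] gap 12.9
t=16.55 yaw 157.64 pos [509.5  -6.  342.3] T [ 0.066  0.04  -0.024] F [-0.4 -0.7  9.8] gap 13.2
t=16.72 yaw 159.64 pos [509.5  -6.1 342.3] T [0.051 0.028 0.086] F [-0.1  0.2 10. ] gap 13.0
t=16.88 yaw 161.63 pos [509.5  -6.1 342.3] T [0.049 0.015 0.006] F [-0.1  0.1 10.5] gap 13.2
```

```bash
python3 -m jog '[{"tx":0,"ty":0,"tz":0.002,"ax":0,"ay":0,"az":-0.0222,"hand":0},{"tx":0,"ty":0,"tz":0.002,"ax":0,"ay":0,"az":-0.0444,"hand":0}]' 40 >/dev/null; python3 chk.py 0.2 13 &&
python3 -m jog '[{"tx":0,"ty":0,"tz":0,"ax":0,"ay":0,"az":-0.0222,"hand":0},{"tx":0,"ty":0,"tz":0,"ax":0,"ay":0,"az":-0.0444,"hand":0}]' 40 >/dev/null && python3 chk.py 0.2 13 &&
python3 -m jog '[{"tx":0,"ty":0,"tz":0,"ax":0,"ay":0,"az":-0.0222,"hand":0},{"tx":0,"ty":0,"tz":0,"ax":0,"ay":0,"az":-0.0444,"hand":0}]' 40 >/dev/null && python3 chk.py 0.2 13 &&
python3 -m jog '[{"tx":0,"ty":0,"tz":0,"ax":0,"ay":0,"az":-0.0222,"hand":0},{"tx":0,"ty":0,"tz":0,"ax":0,"ay":0,"az":-0.0444,"hand":0}]' 40 >/dev/null && python3 chk.py 0.2 13 &&
python3 -m jog '[{"tx":0,"ty":0,"tz":0,"ax":0,"ay":0,"az":-0.0222,"hand":0},{"tx":0,"ty":0,"tz":0,"ax":0,"ay":0,"az":-0.0444,"hand":0}]' 40 >/dev/null && python3 chk.py 0.2 13 &&
python3 -m jog '[{"tx":0,"ty":0,"tz":0,"ax":0,"ay":0,"az":-0.0222,"hand":0},{"tx":0,"ty":0,"tz":0,"ax":0,"ay":0,"az":-0.0444,"hand":0}]' 40 >/dev/null && python3 chk.py 0.2 13
```

```text
t=17.05 yaw 163.63 pos [509.5  -6.  342.2] T [ 0.017  0.133 -0.052] F [-0.3  0.1 11.2] gap 13.2
t=17.22 yaw 165.63 pos [509.5  -6.  342.2] T [0.092 0.094 0.001] F [-0.7  1.  11.6] gap 13.2
t=17.38 yaw 167.63 pos [509.5  -6.  342.2] T [ 0.028  0.119 -0.03 ] F [-0.9  0.2 11.3] gap 13.5
t=17.55 yaw 169.63 pos [509.5  -6.  342.2] T [0.076 0.058 0.021] F [-0.2  0.8 11.7] gap 12.8
t=17.72 yaw 171.62 pos [509.5  -6.  342.2] T [ 0.113  0.133 -0.018] F [-0.8  0.1 12. ] gap 13.0
t=17.88 yaw 173.62 pos [509.5  -6.  342.2] T [0.074 0.074 0.013] F [ 0.   0.9 11.4] gap 13.0
```

Now 1° steps, feeling for the end stop.

```bash
python3 -m jog '[{"tx":0,"ty":0,"tz":0,"ax":0,"ay":0,"az":-0.0222,"hand":0},{"tx":0,"ty":0,"tz":0,"ax":0,"ay":0,"az":-0.0222,"hand":0}]' 40 >/dev/null; python3 chk.py 0.13 13 &&
python3 -m jog '[{"tx":0,"ty":0,"tz":0,"ax":0,"ay":0,"az":-0.0222,"hand":0},{"tx":0,"ty":0,"tz":0,"ax":0,"ay":0,"az":-0.0222,"hand":0}]' 40 >/dev/null && python3 chk.py 0.13 13 &&
python3 -m jog '[{"tx":0,"ty":0,"tz":0,"ax":0,"ay":0,"az":-0.0222,"hand":0},{"tx":0,"ty":0,"tz":0,"ax":0,"ay":0,"az":-0.0222,"hand":0}]' 40 >/dev/null && python3 chk.py 0.13 13 &&
python3 -m jog '[{"tx":0,"ty":0,"tz":0,"ax":0,"ay":0,"az":-0.0222,"hand":0},{"tx":0,"ty":0,"tz":0,"ax":0,"ay":0,"az":-0.0222,"hand":0}]' 40 >/dev/null && python3 chk.py 0.13 13 &&
python3 -m jog '[{"tx":0,"ty":0,"tz":0,"ax":0,"ay":0,"az":-0.0222,"hand":0},{"tx":0,"ty":0,"tz":0,"ax":0,"ay":0,"az":-0.0222,"hand":0}]' 40 >/dev/null && python3 chk.py 0.13 13 &&
python3 -m jog '[{"tx":0,"ty":0,"tz":0,"ax":0,"ay":0,"az":-0.0222,"hand":0},{"tx":0,"ty":0,"tz":0,"ax":0,"ay":0,"az":-0.0222,"hand":0}]' 40 >/dev/null && python3 chk.py 0.13 13 &&
python3 -m jog '[{"tx":0,"ty":0,"tz":0,"ax":0,"ay":0,"az":-0.0222,"hand":0},{"tx":0,"ty":0,"tz":0,"ax":0,"ay":0,"az":-0.0222,"hand":0}]' 40 >/dev/null && python3 chk.py 0.13 13 &&
python3 -m jog '[{"tx":0,"ty":0,"tz":0,"ax":0,"ay":0,"az":-0.0222,"hand":0},{"tx":0,"ty":0,"tz":0,"ax":0,"ay":0,"az":-0.0222,"hand":0}]' 40 >/dev/null && python3 chk.py 0.13 13 &&
python3 -m jog '[{"tx":0,"ty":0,"tz":0,"ax":0,"ay":0,"az":-0.0222,"hand":0},{"tx":0,"ty":0,"tz":0,"ax":0,"ay":0,"az":-0.0222,"hand":0}]' 40 >/dev/null && python3 chk.py 0.13 13 &&
python3 -m jog '[{"tx":0,"ty":0,"tz":0,"ax":0,"ay":0,"az":-0.0222,"hand":0},{"tx":0,"ty":0,"tz":0,"ax":0,"ay":0,"az":-0.0222,"hand":0}]' 40 >/dev/null && python3 chk.py 0.13 13
```

```text
t=18.05 yaw 174.64 pos [509.5  -6.  342.2] T [ 0.079  0.029 -0.021] F [-0.3  0.8 11. ] gap 13.0
t=18.22 yaw 175.63 pos [509.5  -6.  342.2] T [0.121 0.135 0.035] F [ 0.1  0.4 10.6] gap 12.9
t=18.38 yaw 176.63 pos [509.5  -6.  342.2] T [ 0.081  0.085 -0.007] F [-0.4  0.7 11.1] gap 13.1
t=18.55 yaw 177.63 pos [509.5  -6.  342.2] T [ 0.12   0.102 -0.005] F [-0.1  0.6 11.6] gap 13.4
t=18.72 yaw 178.63 pos [509.5  -6.  342.2] T [0.082 0.146 0.01 ] F [ 0.   1.2 10.9] gap 13.1
t=18.88 yaw 179.63 pos [509.5  -5.9 342.2] T [0.179 0.128 0.   ] F [-0.   1.5 10.9] gap 13.2
t=19.05 yaw -179.38 pos [509.5  -6.  342.2] T [ 0.13   0.122 -0.078] F [-0.8  0.6 11. ] gap 13.0
t=19.22 yaw -178.37 pos [509.5  -5.9 342.2] T [ 0.16   0.119 -0.001] F [-1.1  0.8 11.8] gap 12.7
t=19.38 yaw -177.37 pos [509.5  -5.9 342.2] T [ 0.181  0.206 -0.038] F [-0.3  0.5 11.9] gap 13.3
t=19.55 yaw -176.38 pos [509.4  -5.9 342.1] T [0.206 0.108 0.031] F [-1.8  0.9 11.5] gap 13.2
```

```bash
python3 -m jog '[{"tx":0,"ty":0,"tz":0,"ax":0,"ay":0,"az":-0.0222,"hand":0},{"tx":0,"ty":0,"tz":0,"ax":0,"ay":0,"az":-0.0222,"hand":0}]' 40 >/dev/null; python3 chk.py 0.13 13 &&
python3 -m jog '[{"tx":0,"ty":0,"tz":0,"ax":0,"ay":0,"az":-0.0222,"hand":0},{"tx":0,"ty":0,"tz":0,"ax":0,"ay":0,"az":-0.0222,"hand":0}]' 40 >/dev/null && python3 chk.py 0.13 13 &&
python3 -m jog '[{"tx":0,"ty":0,"tz":0,"ax":0,"ay":0,"az":-0.0222,"hand":0},{"tx":0,"ty":0,"tz":0,"ax":0,"ay":0,"az":-0.0222,"hand":0}]' 40 >/dev/null && python3 chk.py 0.13 13 &&
python3 -m jog '[{"tx":0,"ty":0,"tz":0,"ax":0,"ay":0,"az":-0.0222,"hand":0},{"tx":0,"ty":0,"tz":0,"ax":0,"ay":0,"az":-0.0222,"hand":0}]' 40 >/dev/null && python3 chk.py 0.13 13 &&
python3 -m jog '[{"tx":0,"ty":0,"tz":0,"ax":0,"ay":0,"az":-0.0222,"hand":0},{"tx":0,"ty":0,"tz":0,"ax":0,"ay":0,"az":-0.0222,"hand":0}]' 40 >/dev/null && python3 chk.py 0.13 13 &&
python3 -m jog '[{"tx":0,"ty":0,"tz":0,"ax":0,"ay":0,"az":-0.0222,"hand":0},{"tx":0,"ty":0,"tz":0,"ax":0,"ay":0,"az":-0.0222,"hand":0}]' 40 >/dev/null && python3 chk.py 0.13 13 &&
python3 -m jog '[{"tx":0,"ty":0,"tz":0,"ax":0,"ay":0,"az":-0.0222,"hand":0},{"tx":0,"ty":0,"tz":0,"ax":0,"ay":0,"az":-0.0222,"hand":0}]' 40 >/dev/null && python3 chk.py 0.13 13 &&
python3 -m jog '[{"tx":0,"ty":0,"tz":0,"ax":0,"ay":0,"az":-0.0222,"hand":0},{"tx":0,"ty":0,"tz":0,"ax":0,"ay":0,"az":-0.0222,"hand":0}]' 40 >/dev/null && python3 chk.py 0.13 13 &&
python3 -m jog '[{"tx":0,"ty":0,"tz":0,"ax":0,"ay":0,"az":-0.0222,"hand":0},{"tx":0,"ty":0,"tz":0,"ax":0,"ay":0,"az":-0.0222,"hand":0}]' 40 >/dev/null && python3 chk.py 0.13 13 &&
python3 -m jog '[{"tx":0,"ty":0,"tz":0,"ax":0,"ay":0,"az":-0.0222,"hand":0},{"tx":0,"ty":0,"tz":0,"ax":0,"ay":0,"az":-0.0222,"hand":0}]' 40 >/dev/null && python3 chk.py 0.13 13
```

```text
t=19.72 yaw -175.38 pos [509.4  -5.9 342.2] T [ 0.235  0.19  -0.058] F [-1.2  1.4 11.2] gap 13.3
t=19.88 yaw -174.38 pos [509.4  -5.8 342.2] T [ 0.432  0.284 -0.029] F [-1.   1.9 11.7] gap 12.9
t=20.05 yaw -173.38 pos [509.4  -5.7 342.2] T [ 0.552  0.35  -0.126] F [-1.2  2.3 11.9] gap 12.8
t=20.22 yaw -172.38 pos [509.3  -5.5 342.2] T [ 0.671  0.409 -0.097] F [-2.   4.2 12.9] gap 13.2
t=20.38 yaw -171.38 pos [509.3  -5.5 342.2] T [ 0.773  0.376 -0.265] F [-2.4  4.9 12.8] gap 13.0
```

The end stop is felt at yaw ≈ 188°, about 45° past the first stop and near the tank's x as expected. I relax slightly and let the cap up.

```bash
python3 -m jog '[{"tx":0.001,"ty":0.003,"tz":0,"ax":0,"ay":0,"az":0.012,"hand":0},{"tx":0.001,"ty":0.003,"tz":0,"ax":0,"ay":0,"az":0.012,"hand":0}]' 40 >/dev/null; python3 chk.py 0.3 13 && 
python3 -m jog '[{"tx":0,"ty":0,"tz":-0.007,"ax":0,"ay":0,"az":0,"hand":0},{"tx":0,"ty":0,"tz":-0.014,"ax":0,"ay":0,"az":0,"hand":0},{"tx":0,"ty":0,"tz":-0.014,"ax":0,"ay":0,"az":0,"hand":0}]' 40 >/dev/null; python3 chk.py 0.3 13 && 
python3 -m jog '[{"tx":0,"ty":0,"tz":-0.007,"ax":0,"ay":0,"az":0,"hand":0},{"tx":0,"ty":0,"tz":-0.014,"ax":0,"ay":0,"az":0,"hand":0},{"tx":0,"ty":0,"tz":-0.014,"ax":0,"ay":0,"az":0,"hand":0}]' 40 >/dev/null; python3 chk.py 0.3 13
```

```text
t=20.55 yaw -172.01 pos [509.2  -5.3 342.1] T [ 0.365  0.179 -0.139] F [-1.6  2.6 11.7] gap 13.0
t=20.80 yaw -171.98 pos [509.1  -5.3 343.3] T [ 0.32  -0.599 -0.167] F [3.1 2.2 7.2] gap 13.3
t=21.05 yaw -171.99 pos [508.9  -5.3 344.7] T [ 0.258 -1.029 -0.158] F [5.6 2.3 4.1] gap 13.2
```

```bash
python3 -m jog '[{"tx":-0.0035,"ty":0.0015,"tz":0,"ax":0,"ay":0,"az":0,"hand":0},{"tx":-0.0035,"ty":0.0015,"tz":0,"ax":0,"ay":0,"az":0,"hand":0}]' 40 >/dev/null; python3 chk.py 0.3 13 && 
python3 -m jog '[{"tx":0,"ty":0,"tz":-0.007,"ax":0,"ay":0,"az":0,"hand":0},{"tx":0,"ty":0,"tz":-0.01,"ax":0,"ay":0,"az":0,"hand":0},{"tx":0,"ty":0,"tz":-0.01,"ax":0,"ay":0,"az":0,"hand":0}]' 40 >/dev/null; python3 chk.py 0.3 13; python3 -c "
from bench import *; print(sense()['tcp_rot'])"
```

```text
t=21.22 yaw -171.99 pos [509.2  -5.2 344.6] T [ 0.076 -0.705 -0.183] F [ 2.8 -0.2  6.1] gap 12.6
t=21.47 yaw -171.99 pos [509.1  -5.2 345.5] T [-0.061 -1.154 -0.175] F [ 7.1 -0.1  1.5] gap 13.2
[-1.79924367e+02  1.64474427e-01 -1.71993129e+02]
```

```bash
python3 -m jog '[{"tx":-0.0055,"ty":0,"tz":0,"ax":0,"ay":0,"az":0.012,"hand":0},{"tx":-0.0055,"ty":0,"tz":0,"ax":0,"ay":0,"az":0.012,"hand":0},{"tx":-0.0055,"ty":0,"tz":0,"ax":0,"ay":0,"az":0.012,"hand":0}]' 40 >/dev/null; python3 chk.py 0.3 13; python3 - <<'E'
from bench import *
from h import *
a=snapshot("side");crop(a,195,200,90,90,6.6,"pics/s5.png")
E
```

```text
t=21.72 yaw -172.53 pos [509.6  -5.1 345.5] T [-0.466 -0.749 -0.118] F [ 4.1 -2.2  4.5] gap 13.1
```

View pics/s5.png

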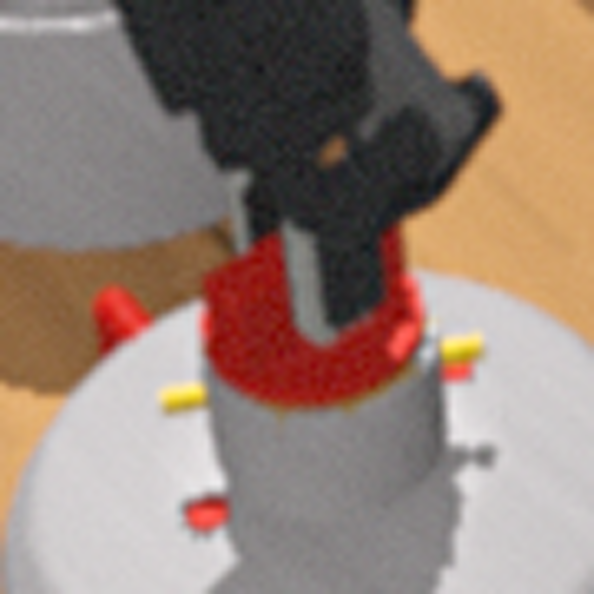

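The cap has tilted: the right (+x) edge at crop (425,335) is up while the near edge at (310,408) is still low. I'll re-seat it, re-centre where the side load was near zero, (509.5, -6.0), and back off the stop a little.

```bash
python3 -m jog '[{"tx":0,"ty":0,"tz":0.008,"ax":0,"ay":0,"az":0,"hand":0},{"tx":0,"ty":-0.002,"tz":0.016,"ax":0,"ay":0,"az":0.012,"hand":0},{"tx":0,"ty":-0.0045,"tz":0.016,"ax":0,"ay":0,"az":0.012,"hand":0},{"tx":0,"ty":-0.0045,"tz":0.016,"ax":0,"ay":0,"az":0.012,"hand":0}]' 40 >/dev/null; python3 chk.py 0.3 13
```

```text
t=22.10 yaw -173.05 pos [509.6  -5.4 343.6] T [-0.085 -0.396 -0.08 ] F [ 2.7 -0.7  9.8] gap 12.9
```

```bash
python3 -m jog '[{"tx":-0.003,"ty":-0.001,"tz":0,"ax":0,"ay":0,"az":0,"hand":0},{"tx":-0.003,"ty":-0.001,"tz":0,"ax":0,"ay":0,"az":0,"hand":0}]' 40 >/dev/null; python3 chk.py 0.3 13 && 
python3 -m jog '[{"tx":0,"ty":0,"tz":-0.004,"ax":0,"ay":0,"az":0,"hand":0},{"tx":0,"ty":0,"tz":-0.007,"ax":0,"ay":0,"az":0,"hand":0},{"tx":0,"ty":0,"tz":-0.007,"ax":0,"ay":0,"az":0,"hand":0}]' 40 >/dev/null; python3 chk.py 0.3 13 && 
python3 -m jog '[{"tx":0,"ty":0,"tz":-0.004,"ax":0,"ay":0,"az":0,"hand":0},{"tx":0,"ty":0,"tz":-0.007,"ax":0,"ay":0,"az":0,"hand":0},{"tx":0,"ty":0,"tz":-0.007,"ax":0,"ay":0,"az":0,"hand":0}]' 40 >/dev/null; python3 chk.py 0.3 13
```

```text
t=22.27 yaw -173.04 pos [509.9  -5.4 343.5] T [ 0.027 -0.021 -0.051] F [ 0.3  0.  10.7] gap 13.2
t=22.52 yaw -173.04 pos [509.8  -5.4 344.1] T [-0.063 -0.409 -0.038] F [ 1.2 -0.6  7.5] gap 13.5
t=22.77 yaw -173.04 pos [509.8  -5.4 345. ] T [-0.058 -0.45  -0.044] F [ 2.9 -0.5  6.4] gap 13.0
```

```bash
python3 -m jog '[{"tx":-0.003,"ty":0,"tz":-0.004,"ax":0,"ay":0,"az":0,"hand":0},{"tx":-0.003,"ty":0,"tz":-0.007,"ax":0,"ay":0,"az":0,"hand":0},{"tx":-0.003,"ty":0,"tz":-0.007,"ax":0,"ay":0,"az":0,"hand":0}]' 40 >/dev/null; python3 chk.py 0.3 13 && 
python3 -m jog '[{"tx":-0.002,"ty":0,"tz":-0.004,"ax":0,"ay":0,"az":0,"hand":0},{"tx":-0.002,"ty":0,"tz":-0.007,"ax":0,"ay":0,"az":0,"hand":0},{"tx":-0.002,"ty":0,"tz":-0.007,"ax":0,"ay":0,"az":0,"hand":0}]' 40 >/dev/null; python3 chk.py 0.3 13 && 
python3 -m jog '[{"tx":-0.002,"ty":0,"tz":-0.004,"ax":0,"ay":0,"az":0,"hand":0},{"tx":-0.002,"ty":0,"tz":-0.007,"ax":0,"ay":0,"az":0,"hand":0},{"tx":-0.002,"ty":0,"tz":-0.007,"ax":0,"ay":0,"az":0,"hand":0}]' 40 >/dev/null; python3 chk.py 0.3 13;  python3 - <<'E'
from bench import *
from h import *
a=snapshot("side");crop(a,195,200,90,90,6.6,"pics/s6.png")
E
```

```text
t=23.02 yaw -173.05 pos [510.1  -5.4 345.7] T [-0.061 -0.246 -0.006] F [ 0.9 -0.4  5.3] gap 13.0
t=23.27 yaw -173.05 pos [510.3  -5.4 346.5] T [-0.079  0.03  -0.038] F [ 0.2 -0.5  4.4] gap 13.2
t=23.52 yaw -173.05 pos [510.5  -5.4 347.5] T [-0.167  0.413 -0.021] F [-1.9 -1.1  3.8] gap 13.2
```

View pics/s6.png

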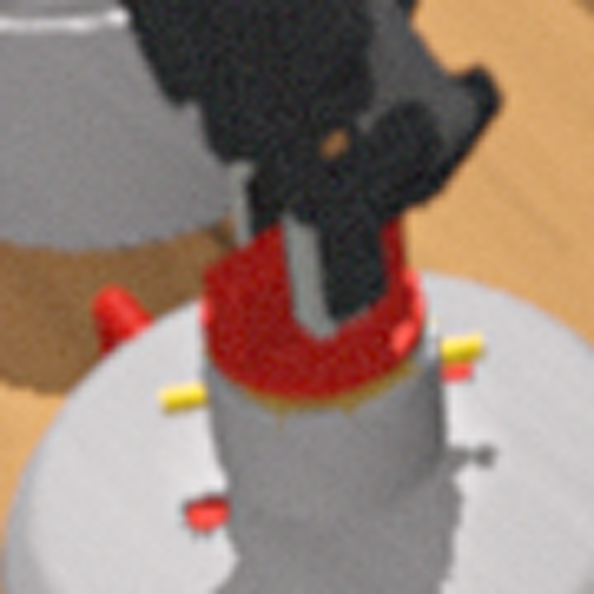

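The disc is level again, with brass visible evenly below it at crop (330,400), and it is rising. Continuing.

```bash
python3 -m jog '[{"tx":0.001,"ty":-0.001,"tz":-0.004,"ax":0,"ay":0,"az":0,"hand":0},{"tx":0.001,"ty":-0.001,"tz":-0.007,"ax":0,"ay":0,"az":0,"hand":0},{"tx":0.001,"ty":-0.001,"tz":-0.007,"ax":0,"ay":0,"az":0,"hand":0}]' 40 >/dev/null; python3 chk.py 0.3 13 && 
python3 -m jog '[{"tx":0,"ty":0,"tz":-0.004,"ax":0,"ay":0,"az":0,"hand":0},{"tx":0,"ty":0,"tz":-0.007,"ax":0,"ay":0,"az":0,"hand":0},{"tx":0,"ty":0,"tz":-0.007,"ax":0,"ay":0,"az":0,"hand":0}]' 40 >/dev/null; python3 chk.py 0.3 5 && 
python3 -m jog '[{"tx":0,"ty":0,"tz":-0.004,"ax":0,"ay":0,"az":0,"hand":0},{"tx":0,"ty":0,"tz":-0.007,"ax":0,"ay":0,"az":0,"hand":0},{"tx":0,"ty":0,"tz":-0.007,"ax":0,"ay":0,"az":0,"hand":0}]' 40 >/dev/null; python3 chk.py 0.3 5
```

```text
t=23.82 yaw -173.05 pos [510.5  -5.4 348.6] T [ 0.027  0.584 -0.063] F [-3.1 -0.3  2.7] gap 13.1
t=24.07 yaw -173.05 pos [510.6  -5.4 349.8] T [ 0.117  0.463 -0.055] F [-2.7  0.5  2.1] gap 12.5
t=24.32 yaw -173.05 pos [510.7  -5.5 351. ] T [ 0.18   0.37  -0.033] F [-2.7  0.8  0.8] gap 13.0
```

The cap is above its shut height with no pull-down, so the lugs are in the slot. Straight out from here.

```bash
python3 -m jog '[{"tx":0.003,"ty":0,"tz":-0.01,"ax":0,"ay":0,"az":0,"hand":0},{"tx":0.003,"ty":0,"tz":-0.02,"ax":0,"ay":0,"az":0,"hand":0},{"tx":0.003,"ty":0,"tz":-0.02,"ax":0,"ay":0,"az":0,"hand":0}]' 40 >/dev/null; python3 chk.py 0.3 6 && 
python3 -m jog '[{"tx":0,"ty":0,"tz":-0.01,"ax":0,"ay":0,"az":0,"hand":0},{"tx":0,"ty":0,"tz":-0.02,"ax":0,"ay":0,"az":0,"hand":0},{"tx":0,"ty":0,"tz":-0.02,"ax":0,"ay":0,"az":0,"hand":0}]' 40 >/dev/null; python3 chk.py 0.3 6 && 
python3 -m jog '[{"tx":0,"ty":0,"tz":-0.01,"ax":0,"ay":0,"az":0,"hand":0},{"tx":0,"ty":0,"tz":-0.02,"ax":0,"ay":0,"az":0,"hand":0},{"tx":0,"ty":0,"tz":-0.02,"ax":0,"ay":0,"az":0,"hand":0}]' 40 >/dev/null; python3 chk.py 0.3 6 && 
python3 -m jog '[{"tx":0,"ty":0,"tz":-0.01,"ax":0,"ay":0,"az":0,"hand":0},{"tx":0,"ty":0,"tz":-0.02,"ax":0,"ay":0,"az":0,"hand":0},{"tx":0,"ty":0,"tz":-0.02,"ax":0,"ay":0,"az":0,"hand":0}]' 40 >/dev/null; python3 chk.py 0.3 6 && python3 -m jog '[{"tx":0,"ty":0,"tz":-0.01,"ax":0,"ay":0,"az":0,"hand":0},{"tx":0,"ty":0,"tz":-0.02,"ax":0,"ay":0,"az":0,"hand":0},{"tx":0,"ty":0,"tz":-0.03,"ax":0,"ay":0,"az":0,"hand":0}]' 40 >/dev/null; python3 chk.py 0.3 6
```

```text
t=24.57 yaw -173.05 pos [510.4  -5.7 354.3] T [ 0.01  -0.015  0.005] F [ 0.  -0.3 -0.7] gap 13.2
t=24.82 yaw -173.06 pos [510.3  -5.6 357.2] T [-0.015  0.005  0.024] F [ 0.8  0.5 -0.6] gap 13.0
t=25.07 yaw -173.05 pos [510.3  -5.6 360.3] T [-0.007  0.008  0.007] F [ 0.1  0.1 -1.3] gap 12.8
t=25.32 yaw -173.05 pos [510.3  -5.6 363.3] T [ 0.021  0.019 -0.05 ] F [-0.3  0.1 -1.8] gap 13.4
t=25.57 yaw -173.06 pos [510.2  -5.6 367.5] T [0.041 0.029 0.034] F [-0.1 -0.3 -1.7] gap 13.3
```

Free: the load is -1.6 N, the cap's weight, with no torque. I lift clear and check.

```bash
python3 -m jog '[{"tx":0,"ty":0,"tz":-0.08,"ax":0,"ay":0,"az":0,"hand":0},{"tx":0,"ty":0,"tz":-0.16,"ax":0,"ay":0,"az":0,"hand":0},{"tx":0,"ty":0,"tz":-0.23,"ax":0,"ay":0,"az":0,"hand":0},{"tx":0,"ty":0,"tz":-0.26,"ax":0,"ay":0,"az":0,"hand":0}]' 40 >/dev/null; python3 chk.py 0.3 6 ; python3 - <<'E'
from bench import *
from h import *
a=snapshot("side");crop(a,165,140,160,160,3.7,"pics/s7.png")
E
```

```text
t=25.90 yaw -173.05 pos [510.8  -5.6 409.7] T [-0.036 -0.034  0.038] F [ 0.1  0.9 -1.4] gap 12.8
```

View pics/s7.png

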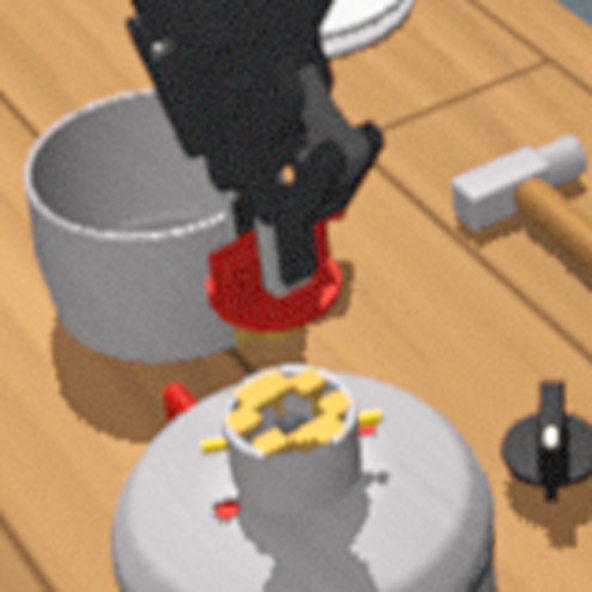

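The cap is out: it hangs at crop (275,270) with brass below, the neck at (290,420) is open, and the stubs are still turned. Moving over the tray.

```bash
python3 -m jog '[{"tx":0.02,"ty":-0.25,"tz":0,"ax":0,"ay":0,"az":0,"hand":0},{"tx":0.03,"ty":-0.5,"tz":0,"ax":0,"ay":0,"az":0,"hand":0},{"tx":0.05,"ty":-0.75,"tz":0,"ax":0,"ay":0,"az":0,"hand":0},{"tx":0.065,"ty":-0.868,"tz":0,"ax":0,"ay":0,"az":0,"hand":0}]' >/dev/null
python3 -m jog '[{"tx":0.02,"ty":-0.25,"tz":0,"ax":0,"ay":0,"az":0,"hand":0},{"tx":0.03,"ty":-0.5,"tz":0,"ax":0,"ay":0,"az":0,"hand":0},{"tx":0.05,"ty":-0.7,"tz":0,"ax":0,"ay":0,"az":0,"hand":0},{"tx":0.065,"ty":-0.82,"tz":0,"ax":0,"ay":0,"az":0,"hand":0},{"tx":0.065,"ty":-0.868,"tz":0,"ax":0,"ay":0,"az":0,"hand":0}]' >/dev/null; python3 chk.py 1 6
python3 -m jog '[{"tx":0,"ty":0,"tz":0.2,"ax":0,"ay":0,"az":0,"hand":0},{"tx":0,"ty":0,"tz":0.4,"ax":0,"ay":0,"az":0,"hand":0},{"tx":0,"ty":0,"tz":0.6,"ax":0,"ay":0,"az":0,"hand":0},{"tx":0,"ty":0,"tz":0.8,"ax":0,"ay":0,"az":0,"hand":0},{"tx":0,"ty":0,"tz":0.9,"ax":0,"ay":0,"az":0,"hand":0}]' >/dev/null; python3 chk.py 1 6
python3 -m jog '[{"tx":0,"ty":0,"tz":0,"ax":0,"ay":0,"az":0,"hand":0},{"tx":0,"ty":0,"tz":0,"ax":0,"ay":0,"az":0,"hand":0}]' >/dev/null; python3 chk.py 1 6
python3 - <<'E'
from bench import *
from h import *
a=snapshot("side");crop(a,265,260,170,170,3.5,"pics/s8.png")
E
```

```text
t=26.70 yaw -173.22 pos [ 521.8 -269.3  406.1] T [ 0.001 -0.009  0.032] F [ 0.9  0.4 -1.7] gap 13.1
t=27.12 yaw -173.03 pos [ 521.1 -264.9  267. ] T [-0.03  -0.017  0.039] F [-1.   0.1 -1.7] gap 13.2
t=27.28 yaw -173.03 pos [ 522.2 -265.6  270.7] T [-0.016  0.016 -0.004] F [ 0.6 -1.5 -0.1] gap 13.2
```

View pics/s8.png

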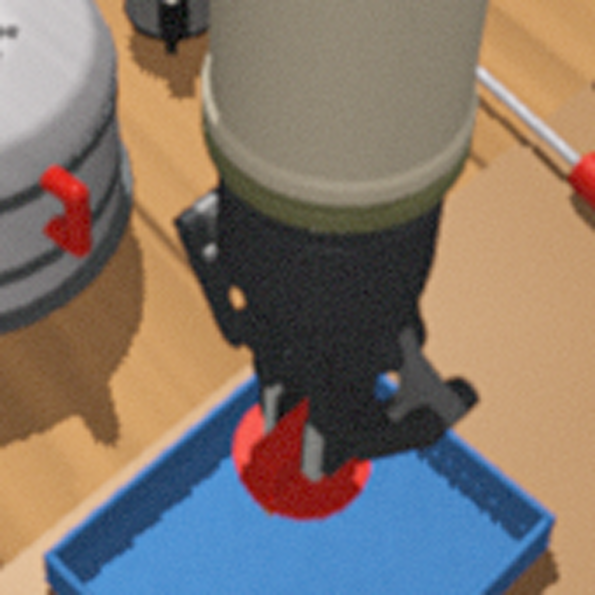

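The cap hangs upright over the tray at crop (300,460). Going down to about 10 mm above contact, then feeling for the floor.

```bash
python3 -m jog '[{"tx":0,"ty":0,"tz":0.12,"ax":0,"ay":0,"az":0,"hand":0},{"tx":0,"ty":0,"tz":0.24,"ax":0,"ay":0,"az":0,"hand":0},{"tx":0,"ty":0,"tz":0.33,"ax":0,"ay":0,"az":0,"hand":0},{"tx":0,"ty":0,"tz":0.39,"ax":0,"ay":0,"az":0,"hand":0},{"tx":0,"ty":0,"tz":0.39,"ax":0,"ay":0,"az":0,"hand":0}]' >/dev/null; python3 chk.py 1 6
python3 -m jog '[{"tx":0,"ty":0,"tz":0.01,"ax":0,"ay":0,"az":0,"hand":0},{"tx":0,"ty":0,"tz":0.02,"ax":0,"ay":0,"az":0,"hand":0},{"tx":0,"ty":0,"tz":0.025,"ax":0,"ay":0,"az":0,"hand":0},{"tx":0,"ty":0,"tz":0.025,"ax":0,"ay":0,"az":0,"hand":0}]' >/dev/null; python3 chk.py 1 3 &&
python3 -m jog '[{"tx":0,"ty":0,"tz":0.005,"ax":0,"ay":0,"az":0,"hand":0},{"tx":0,"ty":0,"tz":0.01,"ax":0,"ay":0,"az":0,"hand":0},{"tx":0,"ty":0,"tz":0.01,"ax":0,"ay":0,"az":0,"hand":0}]' >/dev/null; python3 chk.py 1 2 
```

```text
t=27.75 yaw -173.05 pos [ 521.9 -266.   211.6] T [-0.012  0.016  0.022] F [ 0.8  0.9 -1.1] gap 13.1
t=28.08 yaw -173.06 pos [ 522.6 -266.6  209.9] T [ 0.001 -0.05  -0.029] F [-0.1 -0.4 -0.6] gap 13.0
t=28.33 yaw -173.06 pos [ 522.3 -266.4  207.7] T [-0.023  0.028 -0.047] F [-0.3 -0.1 -1.7] gap 13.3
```

```bash

python3 -m jog '[{"tx":0,"ty":0,"tz":0.007,"ax":0,"ay":0,"az":0,"hand":0},{"tx":0,"ty":0,"tz":0.007,"ax":0,"ay":0,"az":0,"hand":0}]' >/dev/null; python3 chk.py 1 3 &&
python3 -m jog '[{"tx":0,"ty":0,"tz":0.007,"ax":0,"ay":0,"az":0,"hand":0},{"tx":0,"ty":0,"tz":0.007,"ax":0,"ay":0,"az":0,"hand":0}]' >/dev/null && python3 chk.py 1 2 &&
python3 -m jog '[{"tx":0,"ty":0,"tz":0.004,"ax":0,"ay":0,"az":0,"hand":0},{"tx":0,"ty":0,"tz":0.004,"ax":0,"ay":0,"az":0,"hand":0}]' >/dev/null && python3 chk.py 1 2 &&
python3 -m jog '[{"tx":0,"ty":0,"tz":0.004,"ax":0,"ay":0,"az":0,"hand":0},{"tx":0,"ty":0,"tz":0.004,"ax":0,"ay":0,"az":0,"hand":0}]' >/dev/null && python3 chk.py 1 2 &&
python3 -m jog '[{"tx":0,"ty":0,"tz":0.004,"ax":0,"ay":0,"az":0,"hand":0},{"tx":0,"ty":0,"tz":0.004,"ax":0,"ay":0,"az":0,"hand":0}]' >/dev/null && python3 chk.py 1 2 &&
python3 -m jog '[{"tx":0,"ty":0,"tz":0.004,"ax":0,"ay":0,"az":0,"hand":0},{"tx":0,"ty":0,"tz":0.004,"ax":0,"ay":0,"az":0,"hand":0}]' >/dev/null && python3 chk.py 1 2 &&
python3 -m jog '[{"tx":0,"ty":0,"tz":0.004,"ax":0,"ay":0,"az":0,"hand":0},{"tx":0,"ty":0,"tz":0.004,"ax":0,"ay":0,"az":0,"hand":0}]' >/dev/null && python3 chk.py 1 2
```

```text
t=28.50 yaw -173.05 pos [ 522.3 -266.4  206.4] T [ 0.045 -0.043  0.037] F [-0.9 -0.3 -1.3] gap 12.9
t=28.67 yaw -173.06 pos [ 522.3 -266.4  205.4] T [ 0.022  0.032 -0.   ] F [-0.  -0.3 -2. ] gap 13.0
t=28.83 yaw -173.06 pos [ 522.3 -266.4  204.8] T [-0.024  0.016  0.011] F [-0.3 -0.3 -0.6] gap 13.3
t=29.00 yaw -173.06 pos [ 522.3 -266.4  204.3] T [ 0.023 -0.026 -0.051] F [-0.6 -0.2 -1.4] gap 12.8
t=29.17 yaw -173.06 pos [ 522.3 -266.4  203.7] T [ 0.032 -0.006  0.009] F [-0.  -0.3 -1.3] gap 13.4
t=29.33 yaw -173.05 pos [ 522.3 -266.4  203.1] T [ 0.017  0.007 -0.032] F [ 0.1 -0.5 -1.5] gap 12.8
t=29.50 yaw -173.05 pos [ 522.4 -266.4  202.5] T [ 0.006  0.038 -0.006] F [-0.2 -0.5 -0.4] gap 13.4
```

```bash

python3 -m jog '[{"tx":0,"ty":0,"tz":0.003,"ax":0,"ay":0,"az":0,"hand":0},{"tx":0,"ty":0,"tz":0.003,"ax":0,"ay":0,"az":0,"hand":0}]' >/dev/null; python3 chk.py 1 2.2 &&
python3 -m jog '[{"tx":0,"ty":0,"tz":0.003,"ax":0,"ay":0,"az":0,"hand":0},{"tx":0,"ty":0,"tz":0.003,"ax":0,"ay":0,"az":0,"hand":0}]' >/dev/null && python3 chk.py 1 2.2 &&
python3 -m jog '[{"tx":0,"ty":0,"tz":0.003,"ax":0,"ay":0,"az":0,"hand":0},{"tx":0,"ty":0,"tz":0.003,"ax":0,"ay":0,"az":0,"hand":0}]' >/dev/null && python3 chk.py 1 2.2 &&
python3 -m jog '[{"tx":0,"ty":0,"tz":0.003,"ax":0,"ay":0,"az":0,"hand":0},{"tx":0,"ty":0,"tz":0.003,"ax":0,"ay":0,"az":0,"hand":0}]' >/dev/null && python3 chk.py 1 2.2 &&
python3 -m jog '[{"tx":0,"ty":0,"tz":0.003,"ax":0,"ay":0,"az":0,"hand":0},{"tx":0,"ty":0,"tz":0.003,"ax":0,"ay":0,"az":0,"hand":0}]' >/dev/null && python3 chk.py 1 2.2
```

```text
t=29.67 yaw -173.06 pos [ 522.5 -266.5  202.5] T [ 0.132  0.227 -0.012] F [-1.2  0.   2.2] gap 12.8
t=29.83 yaw -173.05 pos [ 522.5 -266.4  202.4] T [ 0.372  0.532 -0.003] F [-2.9  1.7  7.1] gap 13.1
```

Contact. I ease back to about 1–2 N, then open slowly.

```bash

python3 -m jog '[{"tx":0,"ty":0,"tz":-0.003,"ax":0,"ay":0,"az":0,"hand":0},{"tx":0,"ty":0,"tz":-0.003,"ax":0,"ay":0,"az":0,"hand":0}]' 20 >/dev/null; python3 chk.py 1 10 
python3 -m jog '[{"tx":0,"ty":0,"tz":0,"ax":0,"ay":0,"az":0,"hand":0.18},{"tx":0,"ty":0,"tz":0,"ax":0,"ay":0,"az":0,"hand":0.2},{"tx":0,"ty":0,"tz":0,"ax":0,"ay":0,"az":0,"hand":0.25},{"tx":0,"ty":0,"tz":0,"ax":0,"ay":0,"az":0,"hand":0.35},{"tx":0,"ty":0,"tz":0,"ax":0,"ay":0,"az":0,"hand":0.5}]' >/dev/null; python3 chk.py 1 10 
python3 -m jog '[{"tx":0,"ty":0,"tz":0,"ax":0,"ay":0,"az":0,"hand":0.6},{"tx":0,"ty":0,"tz":0,"ax":0,"ay":0,"az":0,"hand":0.6},{"tx":0,"ty":0,"tz":0,"ax":0,"ay":0,"az":0,"hand":0.6}]' >/dev/null; python3 chk.py 1 10 
python3 - <<'E'
from bench import *
from h import *
a=snapshot("side");crop(a,265,260,170,170,3.5,"pics/s9.png")
E
```

```text
t=30.00 yaw -173.05 pos [ 522.4 -266.4  202.4] T [ 0.222  0.358 -0.029] F [-1.5  1.5  4.9] gap 13.1
t=30.42 yaw -173.06 pos [ 522.3 -266.4  202. ] T [ 0.006 -0.02  -0.019] F [-0.6 -0.3 -0. ] gap 40.7
t=30.67 yaw -173.05 pos [ 522.3 -266.4  202.1] T [-0.03  -0.044  0.009] F [-0.4 -0.3 -0.1] gap 51.3
```

View pics/s9.png

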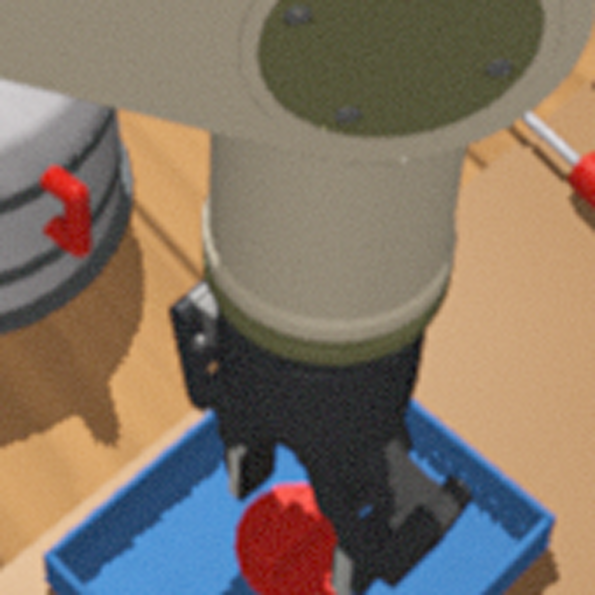

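The pads are clear of the cap, and the disc at crop (290,540) is standing in the tray. I retreat straight up and then check.

```bash

python3 -m jog '[{"tx":0,"ty":0,"tz":-0.05,"ax":0,"ay":0,"az":0,"hand":0.6},{"tx":0,"ty":0,"tz":-0.15,"ax":0,"ay":0,"az":0,"hand":0.6},{"tx":0,"ty":0,"tz":-0.4,"ax":0,"ay":0,"az":0,"hand":0.6},{"tx":0,"ty":0,"tz":-0.65,"ax":0,"ay":0,"az":0,"hand":0.6},{"tx":0,"ty":0,"tz":-0.9,"ax":0,"ay":0,"az":0,"hand":0.6}]' >/dev/null; python3 chk.py 1 10 
python3 -m jog '[{"tx":0.2,"ty":0,"tz":-0.2,"ax":0,"ay":0,"az":0,"hand":0.6},{"tx":0.45,"ty":0,"tz":-0.4,"ax":0,"ay":0,"az":0,"hand":0.6},{"tx":0.7,"ty":0,"tz":-0.5,"ax":0,"ay":0,"az":0,"hand":0.6},{"tx":0.8,"ty":0,"tz":-0.5,"ax":0,"ay":0,"az":0,"hand":0.6},{"tx":0.8,"ty":0,"tz":-0.5,"ax":0,"ay":0,"az":0,"hand":0.6}]' >/dev/null; python3 chk.py 1 10 
python3 stub.py
python3 - <<'E'
from bench import *
from h import *
a=snapshot("side");cv2.imwrite("pics/s10.png",a["pixels"][:,:,::-1]);a=snapshot("top");cv2.imwrite("pics/t10.png",a["pixels"][:,:,::-1])
K=a["intrinsics"];z=a["z_map"];v,u=np.nonzero(z>0);d=z[v,u]
W=((np.linalg.solve(K,np.vstack([u,v,np.ones_like(u)]))*d).T-a["t"])@a["R"]
px=a["pixels"][v,u].astype(int)
m=(px[:,0]>100)&(px[:,1]<70)&(px[:,2]<70)&(np.hypot(W[:,0]-522,W[:,1]+266)<60)
w=W[m];print(len(w),w.min(0),w.max(0));dk=w[w[:,2]<35];A=np.c_[dk[:,:2],np.ones(len(dk))];print("disc plane",np.linalg.lstsq(A,dk[:,2],rcond=None)[0],np.median(dk,0)); print("bar",np.median(w[w[:,2]>42],0))
E
```

```text
t=31.13 yaw -173.06 pos [ 521.9 -266.2  338.7] T [-0.055 -0.049  0.007] F [ 1.6 -0.6  0.8] gap 51.5
t=31.55 yaw -173.17 pos [ 400.7 -281.6  415.3] T [ 0.011 -0.015 -0.013] F [-0.4 -0.3 -1.1] gap 51.3
0 side [264.3 254.5] 11 32.8 -30.1
0 side [222.5 258.5] 10 33.3 153.3
0 top [319.5 273.5] 4 33.2 -28.1
0 top [305.6 301.6] 5 35.4 152.0
now top [317.7 273. ] 3 32.6 -20.9
31.65 -173.1339777189142 [-0.0106442   0.04667676 -0.03839989] [-0.08278738  0.28327907 -0.68763977]
333 [ 492.70573854 -295.99950122   17.03900846] [ 544.31768838 -242.04080669   54.07296374]
disc plane [-1.23114742e-02  2.39542089e-02  3.85126421e+01] [ 519.11506148 -259.40446761   25.50994234]
bar [ 514.48312629 -268.0394101    48.91621025]
```

View pics/s10.png

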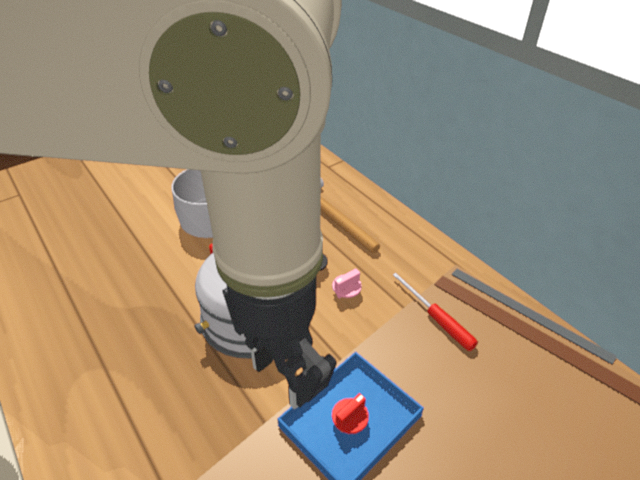

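View pics/t10.png

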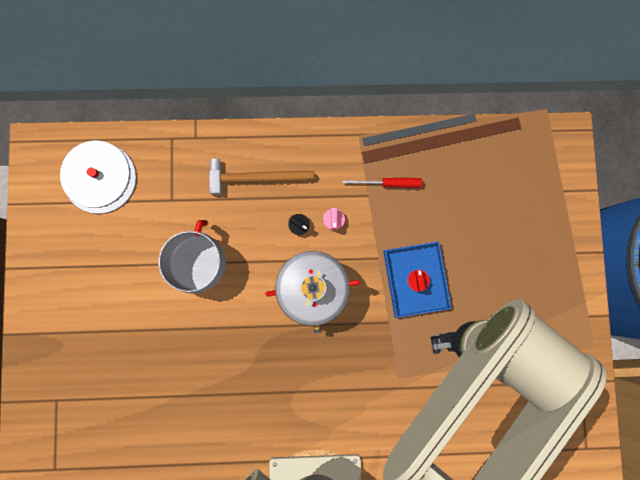

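The cap stands upright at side (350,413) and top (420,281). Its disc top is at 25.5 mm, exactly as expected, and the bar is at 49 mm. The pot, hammer and screwdriver have not moved. I let the arm settle and hand in.

```bash

python3 -m jog '[{"tx":0,"ty":0,"tz":0,"ax":0,"ay":0,"az":0,"hand":0.6},{"tx":0,"ty":0,"tz":0,"ax":0,"ay":0,"az":0,"hand":0.6},{"tx":0,"ty":0,"tz":0,"ax":0,"ay":0,"az":0,"hand":0.6}]'; python3 -c "
from bench import *
print(hand_in())"
```

```text
time: 32.0
tool_pos: [403.8, -280.7, 411.4]
tcp_rot: [179.9, -0.0, -173.0]
ft_force: [0.0, -0.5, 0.0]
finger_gap: 51.0
the job is handed in; nothing more can be done
None
```

The red cap is off the tank and standing upright in the blue tray, let go. I handed the job in at 32 s of the 72 s limit.

**How it went:**
- **First stop:** I turned the cap counter-clockwise without pressing it down. The catch opened about 0.10 rad and stopped dead. I held it there about 1.8 s at roughly 0.25 N m.
- **Pressing and turning on:** I pressed with about 11 N, passed the stop without resistance, and felt the end stop about 45° further on, at roughly 0.27 N m.
- **Lifting and setting down:** I lifted the cap out, lowered it until it touched the tray floor, and released it.

**Last checks:**
- The disc top is at 25.5 mm, which matches the cap standing on its stem on the tray floor. It is level to within about 1.5°.
- The catch is still turned: 7° in the final picture, but from one small stub of 3 pixels. Earlier side views gave 5 to 6°.
- The pot, screwdriver and hammer look unmoved in the pictures, and the robot is touching nothing.

**Less smooth moments:**
- The disc brushed the rim once while pressing, at about 13 N. I eased off straight away.
- On the first try at letting the cap up, it tilted in the slot with about 7 N of side load. I pressed it back down, re-centred it, and it then rose freely.
- Touching down in the tray briefly reached about 7 N before I eased back.

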